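# Tea lights back into their tin

### The arm

A 7-joint arm with a two-finger parallel gripper is mounted at the origin on a cart in front of the work surface, level with it; the furniture and walls round the work are solid. World frame = base frame: x ahead of the robot, y to its left, z up, the work surface at z = 0. Lengths are in m, angles in rad, forces in N, time in s.
With the tool pointing down it reaches from about 0.35 to 0.9 m from the base axis. Payload 7.2 kg.
Tool frame: the origin (TCP) lies between the finger pads; the fingertips stand finger_overhang ahead of it and the grasp point (between the pads) lies 11 mm behind it (finger_overhang is the distance from the TCP to the fingertips, in m); z points along the fingers, y is the direction in which the jaws open and shut (so a half turn about z gives the same grasp; the last joint's range is limited). The gripper opens to 88 mm and grips with 3 to 60 N. Pads are 20 mm wide; open, the fingers measure 115 mm over their backs; the gripper's body (75 mm by 178 mm) begins 61 mm behind the grasp point.
Start: joints at [-0.068, 0.411, -0.013, 1.596, 0.006, 1.134, -0.082], TCP at [0.625, -0, 0.231] pointing down, gripper open.
Joint ranges: [-2.95, 2.95], [-0.29, 1.99], [-1.47, 1.44], [0.14, 2.54], [-1.03, 4.17], [0.13, 1.85], [-2.86, 2.86]. Speed limits (rad/s): [2.39, 2.39, 3.01, 3.01, 3.14, 3.14, 3.14].

### API

Orientations are given as a unit quaternion [w, x, y, z].
In Python, from rig import get_obs, snapshot, job_done, finger_overhang gives the robot as it stands.
- The arm moves only by the shell command python3 -m inch 'ROWS'. ROWS is JSON, a list of rows, each a list of 7 numbers: the shift along the tool's x, y, z in units of 30 mm (1.0 is 30 mm), then the turn, a rotation vector about the tool's x, y, z in units of 10 degrees (1.0 is 10 degrees), then the finger opening in mm, from 0 to 87.8. A call has 1 to 5 rows; each row is the pose to reach, as a shift and turn from the pose commanded when the call began, along the tool's axes at that moment; what a row does not reach only later rows make up. A row lasts 1/8 s, in which the tool goes at most 62.5 mm and 10.7 degrees, less where a joint would pass 70% of its speed; a pose out of reach is approached as far as the arm can. A call with a gripper value outside its range is refused whole. The fingers move at their own pace and stop on an object; the grip force is fixed at half the most. Time passes only in rows, so rows that repeat a pose let the fingers close. It gives the time, the measured TCP pose, the force and the opening at its end, in the units of the state.
- get_obs(): the state, without advancing time (a new reading comes with each control period).
- snapshot(name): name is "scene" or "side" or "wrist"; returns a dict with "color" (400x640x3 uint8, blue, green, red), "fx", "fy", "cx", "cy" (pixels), "R" (3x3) and "t" (3): a world point X has camera coordinates R X + t. Camera axes: x right, y down, z forward; pixel columns grow to the right and rows downward; lengths in m; the calibration is good to about 2 mm. The wrist camera is an equidistant fisheye: a pixel r from the principal point sees the ray r / f radians off the axis. A picture is of the moment at which its call begins. There is no depth.
- job_done(): hands the job in, once; it reports no verdict.
The state is a dict: "time": time; "q": joint angles; "dq": joint speeds; "tau": joint torques, N m; "eef_pos": TCP position; "ee_rot": TCP orientation; "force": force on the tool from outside, world axes, zero at the start; "ft_torque": the same for the moment, N m; "gripper_width": opening from 0.0 (shut) to 1.0 (fully open).
Only numpy, scipy, OpenCV 4.12 (cv2) and the standard library are available. Lean on these libraries where they do the work, as an engineer would, in place of code of your own. Each camera call takes 0.05 s, during which the arm holds its last target.

### The job

Clear up the tea lights: gather every loose one from the worktop into the scoop tray beside those already in it, then take the lid off the tin and tip the scoop out over it, so that all the tea lights land inside. Set the empty scoop back down flat on the worktop, right way up, and put the lid back on the tin so that it is fully seated; do not disturb the salt shaker and the spice jar.

Things in the scene. Friction and masses are not known exactly. Their poses are not given: they have to be found in the camera images.
- tin: open-topped blue tin with a steel-coloured rim, 150 mm (its x) x 160 mm (its y) x 68 mm high, walls and floor 4 mm; it is fixed to the worktop. Origin at the centre of its underside, z up.
- lid: loose blue lid, about 220 g, on the tin at the start: plate 156 (its x) x 166 (its y) x 5 mm above a steel plug 132 x 142 x 7 mm that drops inside the tin's walls with 5 mm play each side. Origin at the centre of the plug's underside, z up; seated (turned by 0 or 180 degrees) the origin is 61 mm above the tin's origin and the lid lies flat.
- lid_knob (a point): centre of the lid's round dark wooden knob, 31 mm above the lid's origin; the knob is 28 mm across, its top is 11 mm above this point, the plate's top 19 mm below it.
- scoop: loose aluminium scoop tray, about 220 g: floor 138 (x) x 112 (y) x 4 mm; walls 4 mm thick and 26 mm high at the back (-x) and sides; the front (+x) is fully open. Two tea lights stand in it at the start, near the grip plate. They slide out when it is tipped, front down, by about 60 degrees. Origin at the centre of the floor's underside, x towards the open front, z up.
- scoop_grip (a point): centre of the black upright grip plate at the scoop's back, at x = -75, z = 48 mm in the scoop's frame: 12 mm thick (x), 64 mm wide (y), top 18 mm above this point; pinch it across its thickness from above.
- scoop_lip (a point): middle of the scoop's open front edge, at x = +69, z = 4 mm in the scoop's frame (on the floor's top).
- fruit_platter (a point): fixed: point on the worktop under the middle of a white oval platter heaped with oranges and bananas, about 150 mm in world x by 300 mm in world y, up to about 130 mm high; keep clear of it.
- salt_shaker: salt shaker 44 mm across, 90 mm high, standing at the back; bystander. Origin at the centre of its underside.
- spice_jar: glass spice jar with dark cap, 41 mm across, 105 mm high, standing at the back; bystander. Origin at the centre of its underside.
- tea_light_1: plain white tea light in a silver cup, 38 mm across, 16 mm high; origin at the centre of its underside, z up. Starts in the scoop.
- tea_light_2: plain white tea light in a silver cup, 38 mm across, 16 mm high; origin at the centre of its underside, z up. Starts in the scoop.
- tea_light_3: plain white tea light in a silver cup, 38 mm across, 16 mm high; origin at the centre of its underside, z up. Starts on the worktop, if it is there at all.
- tea_light_4: plain white tea light in a silver cup, 38 mm across, 16 mm high; origin at the centre of its underside, z up. Starts on the worktop, if it is there at all.
- tea_light_5: plain white tea light in a silver cup, 38 mm across, 16 mm high; origin at the centre of its underside, z up. Starts on the worktop, if it is there at all.
- tea_light_6: plain white tea light in a silver cup, 38 mm across, 16 mm high; origin at the centre of its underside, z up. Starts on the worktop, if it is there at all.

How it is judged:
By the outcome, as a careful person would: the job done as asked, in the order asked, and still so for the second after the job is handed in, with the robot touching nothing.
Of tea_light_3, tea_light_4, tea_light_5, tea_light_6 only 2 to 4 are there at a start; the rules pass over those that are not, and their reading is None.
At some moment in a run one of tea_light_3, tea_light_4, tea_light_5, tea_light_6, scoop may be knocked a few centimetres aside while the robot is not near it.
It also fails if it takes over 210 s, if anything falls off the work surface, if the arm or the gripper's body presses on something with over 40 N, if the wrist force passes 120 N, or if a joint passes its speed limit or range.

## Working session

There is one attempt and no reset: what is moved stays moved. The work goes in short steps, Python scripts to look and compute and a shell command to move; the robot and the scene stay as the last step left them, time stands still between calls to the robot, and variables do not carry over. Pictures are saved under pics/ and viewed, and the job is handed in when it is done.

```bash
ls; mkdir -p pics
python3 - <<'E'
from rig import *
import cv2
print(get_obs(), finger_overhang)
for n in ["scene","side","wrist"]:
    s=snapshot(n); cv2.imwrite(f"pics/{n}0.png",s["color"]); print(n,s["fx"],s["fy"],s["cx"],s["cy"],s["R"],s["t"])
E
```

```text
pics
{'time': 0.0, 'q': array([-0.06821964,  0.41188579, -0.01272839,  1.59707033,  0.00560483,
        1.1342868 , -0.08220019]), 'dq': array([-5.34775618e-04,  7.02747193e-05,  7.30412715e-05,  8.89764667e-04,
       -1.78423153e-03, -2.00965859e-05, -8.08430312e-04]), 'tau': array([-2.92756195e-04, -5.87956166e+01,  6.41712137e-01, -2.91074431e+01,
       -5.37758670e-02,  1.83686998e-02,  1.53371734e-04]), 'eef_pos': array([ 6.24493751e-01, -2.20260421e-05,  2.29807018e-01]), 'ee_rot': array([-5.29649124e-04,  7.07084889e-01,  7.07128212e-01, -6.09253583e-04]), 'force': array([-0.71988946, -0.48461101,  0.28619449]), 'ft_torque': array([ 0.02216956, -0.00414593,  0.05708959]), 'gripper_width': 1.0010963159078534} 0.008
scene 487.0202073381291 487.0202073381291 326.9991586495111 194.96263492873936 [[-0.76097152 -0.64872524 -0.00882652]
 [-0.49734053  0.59202173 -0.63416296]
 [ 0.41662301 -0.47819017 -0.77314903]] [0.55848909 0.19722263 0.97167113]
side 509.23388876485933 509.23388876485933 316.4493398555084 206.69987370352862 [[ 0.91715998 -0.39799955 -0.02034528]
 [-0.24811571 -0.53032312 -0.81067625]
 [ 0.31185921  0.7485678  -0.58514108]] [-0.40091723  0.31947786  0.6524032 ]
wrist 309.70691628693146 309.70691628693146 325.96241708483865 201.25947611781478 [[ 9.99999443e-01 -5.71776715e-05 -1.05353512e-03]
 [ 2.32784852e-04 -9.61967473e-01  2.73163919e-01]
 [-1.02908539e-03 -2.73164012e-01 -9.61966924e-01]] [-0.62291593 -0.03440359  0.39067596]
```

View pics/scene0.png

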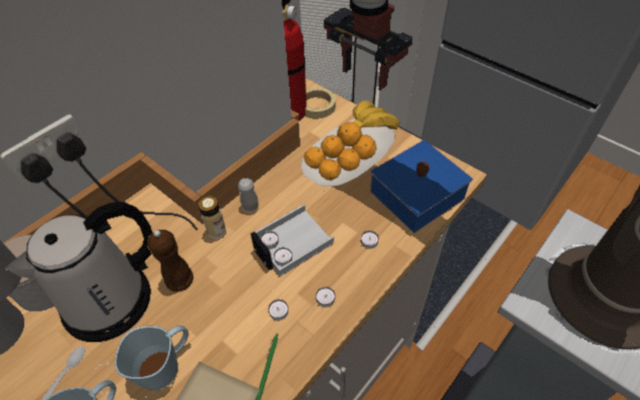

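View pics/side0.png

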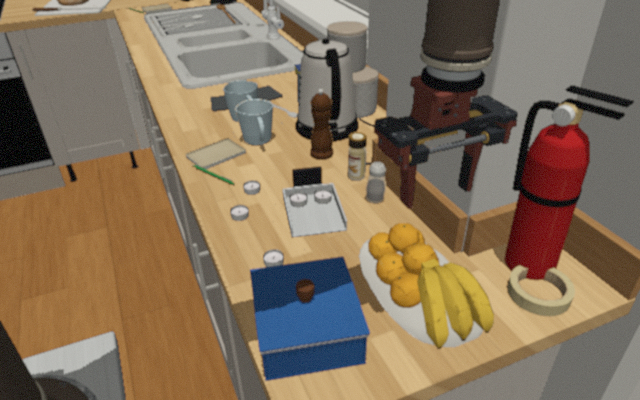

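View pics/wrist0.png

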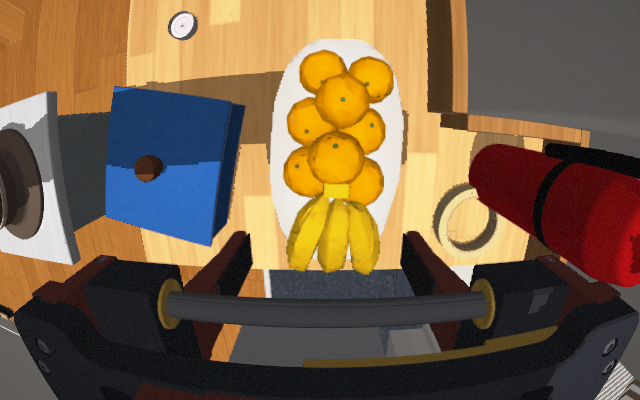

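```bash
cat > h.py <<'E'
from rig import *
import numpy as np, cv2
from scipy.spatial.transform import Rotation as Ro
def ray(s,n,u,v):
    x=(u-s["cx"])/s["fx"]; y=(v-s["cy"])/s["fy"]
    if n=="wrist":
        r=np.hypot(x,y); k=np.sin(r)/r if r>1e-9 else 1; d=np.array([x*k,y*k,np.cos(r)])
    else: d=np.array([x,y,1.])
    R=np.array(s["R"]); return -R.T@np.array(s["t"]), R.T@(d/np.linalg.norm(d))
def onz(s,n,u,v,z):
    o,d=ray(s,n,u,v); return o+d*(z-o[2])/d[2]
def two(a,na,pa,b,nb,pb):
    o1,d1=ray(a,na,*pa); o2,d2=ray(b,nb,*pb)
    t=np.linalg.lstsq(np.c_[d1,-d2],o2-o1,rcond=None)[0]
    p,q=o1+t[0]*d1,o2+t[1]*d2; return (p+q)/2,np.linalg.norm(p-q)
def proj(s,n,X):
    c=np.array(s["R"])@np.array(X)+np.array(s["t"])
    if n=="wrist":
        r=np.hypot(c[0],c[1]); th=np.arctan2(r,c[2]); k=th/r
        return s["fx"]*c[0]*k+s["cx"], s["fy"]*c[1]*k+s["cy"]
    return s["fx"]*c[0]/c[2]+s["cx"], s["fy"]*c[1]/c[2]+s["cy"]
def delta(pos,R,ref=None):
    """shift (30mm units) & rotvec (10deg units) in tool axes from current pose"""
    o=get_obs(); q=o["ee_rot"]; C=Ro.from_quat([q[1],q[2],q[3],q[0]])
    sh=C.inv().apply(np.array(pos)-o["eef_pos"])/.03
    rv=(C.inv()*R).as_rotvec(degrees=True)/10
    return np.round(sh,3),np.round(rv,3)
def down(yaw):
    """tool z down, jaw axis (y) at world angle yaw"""
    y=np.array([np.cos(yaw),np.sin(yaw),0]); z=np.array([0,0,-1.]); x=np.cross(y,z)
    return Ro.from_matrix(np.c_[x,y,z])
def say():
    o=get_obs(); print("t",round(o["time"],2),"pos",np.round(o["eef_pos"],4),"F",np.round(o["force"],1),"w",round(o["gripper_width"]*88,1),"quat",np.round(o["ee_rot"],4),"q",np.round(o["q"],2))
E
python3 - <<'E'
from h import *
a=snapshot("scene");b=snapshot("side");w=snapshot("wrist")
say()
for n,p,q in [("tl",(370,239),(273,258)),("tl",(325,295),(240,211)),("tl",(278,308),(252,186)),("knob",(423,169),(305,290)),("in1",(270,240),(298,199)),("in2",(283,256),(323,196)),("salt",(247,182),(377,167)),("jar",(208,203),(357,139))]:
    X,e=two(a,"scene",p,b,"side",q); print(n,np.round(X,4),round(e,4), np.round(onz(a,"scene",*p,.016),3),np.round(onz(b,"side",*q,.016),3))
print(onz(w,"wrist",183,25,.016))
im=a["color"][90:330,200:500]; cv2.imwrite("pics/sc_z.png",cv2.resize(im,None,fx=2.5,fy=2.5,interpolation=3))
im=b["color"][140:390,180:420]; cv2.imwrite("pics/si_z.png",cv2.resize(im,None,fx=2.4,fy=2.4,interpolation=3))
E
```

```text
t 0.3 pos [ 0.6249 -0.      0.2304] F [-0.1  0.5 -0.2] w 88.1 quat [-1.000e-04  7.071e-01  7.071e-01 -2.000e-04] q [-0.07  0.41 -0.01  1.6   0.01  1.13 -0.08]
tl [0.4383 0.2046 0.0093] 0.0013 [0.435 0.209 0.016] [0.437 0.197 0.016]
tl [0.4246 0.3693 0.0113] 0.0009 [0.422 0.371 0.016] [0.424 0.363 0.016]
tl [0.4761 0.4494 0.0109] 0.0005 [0.474 0.451 0.016] [0.474 0.442 0.016]
knob [0.4323 0.0289 0.0897] 0.0017 [ 0.461 -0.034  0.016] [0.459 0.098 0.016]
in1 [0.5677 0.3554 0.0245] 0.0432 [0.597 0.348 0.016] [0.548 0.352 0.016]
in2 [5.821e-01 3.476e-01 3.000e-04] 0.0473 [0.548 0.359 0.016] [0.6   0.34  0.016]
salt [0.7053 0.3003 0.0826] 0.0 [0.754 0.266 0.016] [0.761 0.395 0.016]
jar [0.7113 0.4004 0.0989] 0.0032 [0.776 0.367 0.016] [0.781 0.535 0.016]
[0.44187665 0.20138638 0.016     ]
```

View pics/sc_z.png

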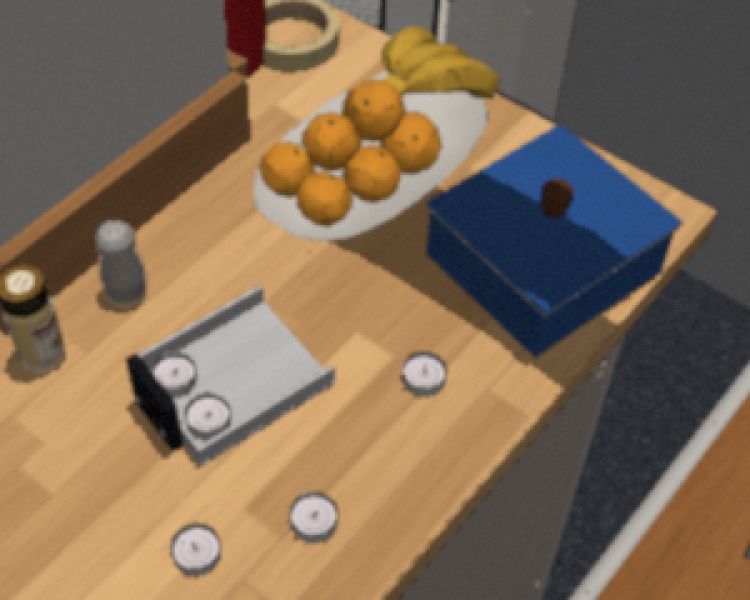

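View pics/si_z.png

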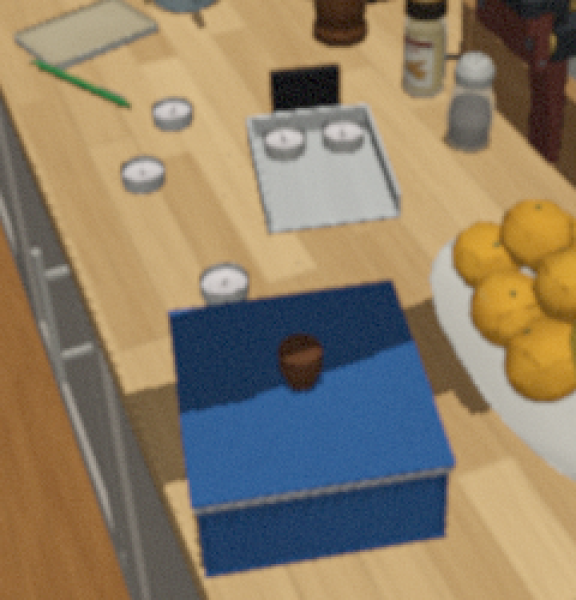

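The scene shows three loose tea lights at scene px (370,240), (325,296) and (278,309). The scoop's open front points to -y, the tin is at about (0.43, 0.03), and the platter sits beyond it. Next I'll measure the tin, scoop and worktop edge.

Run:
```python
from h import *
a=snapshot("scene");b=snapshot("side")
for s,n in ((a,"scene"),(b,"side")):
    im=s["color"]; hsv=cv2.cvtColor(im,cv2.COLOR_BGR2HSV)
    m=cv2.inRange(hsv,(105,120,40),(125,255,255))
    c=max(cv2.findContours(m,0,2)[0],key=cv2.contourArea)
    ap=cv2.approxPolyDP(c,5,True)[:,0]; print(n,ap.tolist())
    for u,v in ap: print((u,v),np.round(onz(s,n,u,v,.073)[:2],3),np.round(onz(s,n,u,v,0)[:2],3))
    m=cv2.inRange(im,(0,0,0),(45,45,45))
    for c in cv2.findContours(m,0,2)[0]:
        if cv2.contourArea(c)>60:
            x,y,w,h=cv2.boundingRect(c)
            if (n=="scene" and 240<x<290 and 220<y<270) or (n=="side" and 280<x<330 and 150<y<200): print("grip",cv2.approxPolyDP(c,1.5,True)[:,0].tolist())
def z(s,x0,y0,x1,y1,f,name): cv2.imwrite(name,cv2.resize(s["color"][y0:y1,x0:x1],None,fx=f,fy=f,interpolation=2))
z(a,240,195,345,285,7,"pics/sc_scoop.png"); z(b,270,155,360,245,6.5,"pics/si_scoop.png")
```

```text
scene [[424, 140], [372, 171], [422, 214], [414, 215], [372, 179], [371, 190], [414, 231], [460, 200], [470, 180]]
(np.int32(424), np.int32(140)) [ 0.487 -0.065] [ 0.521 -0.135]
(np.int32(372), np.int32(171)) [0.522 0.093] [0.558 0.037]
(np.int32(422), np.int32(214)) [0.37  0.122] [0.392 0.069]
(np.int32(414), np.int32(215)) [0.381 0.135] [0.405 0.083]
(np.int32(372), np.int32(179)) [0.507 0.112] [0.543 0.058]
(np.int32(371), np.int32(190)) [0.49  0.139] [0.524 0.087]
(np.int32(414), np.int32(231)) [0.358 0.169] [0.38 0.12]
(np.int32(460), np.int32(200)) [0.329 0.039] [ 0.348 -0.021]
(np.int32(470), np.int32(180)) [ 0.341 -0.024] [ 0.361 -0.09 ]
grip [[253, 233], [252, 238], [257, 254], [266, 263], [266, 266], [271, 268], [272, 264], [267, 248], [257, 235]]
side [[342, 258], [251, 271], [260, 350], [368, 333]]
(np.int32(342), np.int32(258)) [0.522 0.087] [0.559 0.161]
(np.int32(251), np.int32(271)) [0.376 0.12 ] [0.394 0.198]
(np.int32(260), np.int32(350)) [ 0.34  -0.035] [0.353 0.023]
(np.int32(368), np.int32(333)) [ 0.487 -0.069] [ 0.519 -0.016]
grip [[320, 169], [294, 171], [294, 185], [320, 182]]
```

View pics/sc_scoop.png

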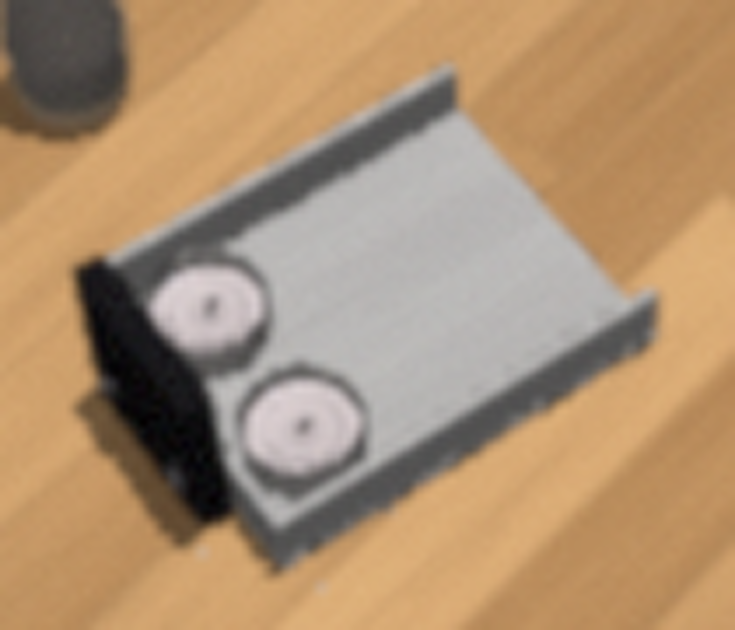

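View pics/si_scoop.png

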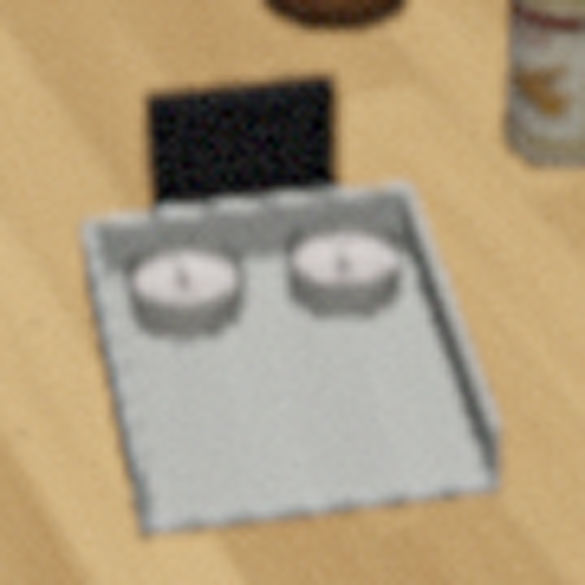

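Run:
```python
from h import *
a=snapshot("scene");b=snapshot("side")
say()
A=lambda p:(240+p[0]/7,195+p[1]/7)
B=lambda p:(270+p[0]/6.5,155+p[1]/6.5)
P=lambda n,X:print(n,np.round(X,4))
# front corners
P("front lowx scene z0",onz(a,"scene",*A((655,348)),0)); P("side z0",onz(b,"side",*B((148,534)),0.0))
P("front hix scene ztop4",onz(a,"scene",*A((462,113)),.004)); P("side z4",onz(b,"side",*B((495,486)),.002))
# wall tops
P("back lowx walltop sc",onz(a,"scene",*A((278,528)),.026)); P("si",onz(b,"side",*B((88,222)),.026))
P("front lowx walltop sc",onz(a,"scene",*A((658,293)),.026))
P("front hix walltop sc",onz(a,"scene",*A((452,68)),.026))
P("back hix walltop si",onz(b,"side",*B((410,185)),.026))
# plate top
P("plate top lowx si",onz(b,"side",*B((150,97)),.066)); P("plate top hix si",onz(b,"side",*B((330,80)),.066))
P("plate top sc hix",onz(a,"scene",*A((85,262)),.066)); P("plate top sc lowx",onz(a,"scene",*A((210,405)),.066))
for n,p,q in [("l",(205,305),(345,265)),("r",(303,425),(183,283))]:
    print(n,two(a,"scene",A(p),b,"side",B(q)))
# desired TCP delta
print(delta([.4383,.2046,.15],down(np.pi/2)))
```

```text
t 0.5 pos [0.625  0.     0.2306] F [ 0.2  0.1 -1. ] w 88.2 quat [-0.      0.7071  0.7071 -0.    ] q [-0.07  0.41 -0.01  1.6   0.01  1.13 -0.08]
front lowx scene z0 [0.4921 0.2617 0.    ]
side z0 [0.4978 0.2567 0.    ]
front hix scene ztop4 [0.5967 0.2344 0.004 ]
side z4 [0.6019 0.2313 0.002 ]
back lowx walltop sc [0.5244 0.3924 0.026 ]
si [0.5285 0.3863 0.026 ]
front lowx walltop sc [0.4932 0.2591 0.026 ]
front hix walltop sc [0.5992 0.2349 0.026 ]
back hix walltop si [0.6338 0.3612 0.026 ]
plate top lowx si [0.5536 0.3893 0.066 ]
plate top hix si [0.6109 0.3739 0.066 ]
plate top sc hix [0.6104 0.3794 0.066 ]
plate top sc lowx [0.5478 0.3909 0.066 ]
l (array([0.6026806 , 0.34520937, 0.01268437]), np.float64(4.4342210086363335e-05))
r (array([0.54972744, 0.35730443, 0.01327516]), np.float64(0.0006826493201500814))
(array([ 6.82 , -6.222,  2.688]), array([-0., -0., -9.]))
```

```bash
cat >> h.py <<'E'
TIN=np.array([.431,.028]); TY=np.radians(-13)
def rotz(a): return Ro.from_euler('z',a)
def scoopR(yaw,tilt): return rotz(yaw)*Ro.from_euler('y',tilt)
def toolR(Rs,flip):
    """tool: z=-zs, y=+-xs"""
    M=Rs.as_matrix(); y=M[:,0]*(1 if flip else -1); z=-M[:,2]; return Ro.from_matrix(np.c_[np.cross(y,z),y,z])
E
python3 - <<'E'
from h import *
say()
Rs0=scoopR(np.radians(-103),0);Rs=scoopR(np.radians(-103),np.radians(65))
for fl in (0,1):
    print(fl,"flat",delta([.449,.107,.25],toolR(Rs0,fl)))
    print((toolR(Rs0,fl).inv()*toolR(Rs,fl)).as_rotvec(degrees=True))
E
```

```text
t 0.5 pos [0.625  0.     0.2306] F [ 0.2  0.1 -1. ] w 88.2 quat [-0.      0.7071  0.7071 -0.    ] q [-0.07  0.41 -0.01  1.6   0.01  1.13 -0.08]
0 flat (array([ 3.567, -5.866, -0.646]), array([-0. , -0. , -7.7]))
[-6.50000000e+01  3.35774005e-15 -5.03661008e-15]
1 flat (array([ 3.567, -5.866, -0.646]), array([-0. ,  0. , 10.3]))
[ 6.50000000e+01 -3.35774005e-15 -5.03661008e-15]
```

```bash
python3 -m inch '[[0.7,-1.2,-0.2,0,0,-1,60],[1.4,-2.4,-0.4,0,0,-2,60],[2.1,-3.5,-0.6,0,0,-3,60],[2.8,-4.7,-0.8,0,0,-4,60],[3.5,-5.9,-1,0,0,-5,60]]'; python3 -m inch '[[0,0,0,0,0,-1,60],[0,0,0,0,0,-2,60],[0,0,0,0,0,-2.7,60],[0,0,0,0,0,-2.7,60]]'; python3 -m inch '[[0,0,0,-1,0,0,60],[0,0,0,-2,0,0,60],[0,0,0,-3,0,0,60],[0,0,0,-4,0,0,60],[0,0,0,-5,0,0,60]]';python3 -m inch '[[0,0,0,-1,0,0,60],[0,0,0,-1.5,0,0,60],[0,0,0,-1.5,0,0,60]]'
python3 - <<'E'
from h import *
say()
print(delta([.449,.107,.25],toolR(scoopR(np.radians(-103),np.radians(65)),0)))
E
```

```text
time: 1.12
eef_pos: [0.4469, 0.1056, 0.261]
ee_rot: [0.0, 0.339, 0.941, 0.0]
force: [0.7, 0.3, 0.6]
gripper_width: 0.68
time: 1.62
eef_pos: [0.448, 0.1049, 0.2608]
ee_rot: [0.0, 0.114, 0.994, 0.0]
force: [-0.3, -0.0, 0.3]
gripper_width: 0.679
time: 2.25
eef_pos: [0.4489, 0.1042, 0.2617]
ee_rot: [0.05, 0.104, 0.899, 0.422]
force: [-0.5, 0.7, -1.1]
gripper_width: 0.685
time: 2.62
eef_pos: [0.448, 0.1052, 0.2604]
ee_rot: [0.06, 0.097, 0.838, 0.534]
force: [0.2, -0.0, -1.9]
gripper_width: 0.684
t 2.62 pos [0.448  0.1052 0.2604] F [ 0.2 -0.  -1.9] w 60.2 quat [0.0598 0.0966 0.838  0.5337] q [ 1.01  0.44 -0.75  2.18 -1.02  1.05  2.37]
(array([-0.02 , -0.285,  0.207]), array([-0.003, -0.003, -0.018]))
```

```bash
python3 -m inch '[[0,0,0,-1,0,0,60],[0,0,0,-1,0,0,60],[0,0,0,-1,0,0,60]]'
python3 - <<'E'
from h import *
say()
print(delta([.449,.107,.25],toolR(scoopR(np.radians(-103),np.radians(75)),0)))
E
```

```text
time: 3.0
eef_pos: [0.4481, 0.1052, 0.2602]
ee_rot: [0.068, 0.091, 0.79, 0.602]
force: [-0.1, -0.2, 0.2]
gripper_width: 0.681
t 3.0 pos [0.4481 0.1052 0.2602] F [-0.1 -0.2  0.2] w 60.0 quat [0.0676 0.0905 0.7903 0.6022] q [ 1.16  0.65 -0.91  2.19 -1.01  1.    2.44]
(array([-0.018, -0.31 ,  0.154]), array([-0.04 , -0.006, -0.012]))
```

```bash
python3 -m inch '[[0,0,0,1,0,0,60],[0,0,0,2,0,0,60],[0,0,0,3,0,0,60],[0,0,0,4,0,0,60],[0,0,0,5,0,0,60]]'; python3 -m inch '[[0,0,0,1,0,0,60],[0,0,0,2,0,0,60],[0,0,0,2.5,0,0,60],[0,0,0,2.5,0,0,60]]';  python3 - <<'E'
from h import *
say()
w=snapshot("wrist"); cv2.imwrite("pics/w1.png",w["color"])
print(delta([.438,.203,.1],down(np.radians(77))))
E
```

```text
time: 3.62
eef_pos: [0.4479, 0.1064, 0.2651]
ee_rot: [0.03, 0.109, 0.972, 0.205]
force: [0.1, -0.5, -1.2]
gripper_width: 0.688
time: 4.12
eef_pos: [0.4474, 0.1089, 0.2651]
ee_rot: [0.005, 0.11, 0.994, -0.003]
force: [-0.6, -0.7, -0.9]
gripper_width: 0.679
t 4.12 pos [0.4474 0.1089 0.2651] F [-0.6 -0.7 -0.9] w 59.8 quat [ 0.0052  0.1095  0.994  -0.0034] q [ 0.4   0.17 -0.84  1.89  0.15  1.13  0.86]
(array([1.051, 3.062, 5.445]), array([-0.025,  0.049,  0.029]))
```

View pics/w1.png

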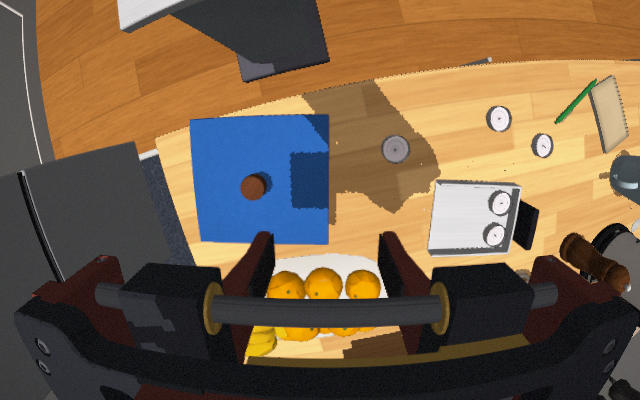

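The wrist view shows all three loose lights at (396,150), (499,119) and (542,146). The lid is at upper left, the scoop is at (470,215), and no fourth light is visible.

Run:
```python
from h import *
say()
w=snapshot("wrist")
for p in [(396,148),(499,118),(542,145),(500,202),(495,235)]: print(p,np.round(onz(w,"wrist",*p,.016 if p[1]<180 else .02),4))
print("knob",np.round(onz(w,"wrist",253,186,.097),4))
for p in [(190,120),(329,114),(329,244),(201,243)]: print("lid",np.round(onz(w,"wrist",*p,.073),4))
for p in [(437,181),(428,250)]: print("lip",np.round(onz(w,"wrist",*p,.004),4))
for p in [(522,200),(513,240),(540,206),(529,250)]: print("back/plate",np.round(onz(w,"wrist",*p,.066),4))
```

```text
t 4.17 pos [0.4473 0.1075 0.264 ] F [-0.3 -0.1 -0.4] w 60.4 quat [ 0.004   0.1107  0.9938 -0.0027] q [ 0.41  0.18 -0.84  1.89  0.15  1.13  0.86]
(396, 148) [0.4353 0.2025 0.016 ]
(499, 118) [0.42   0.3638 0.016 ]
(542, 145) [0.4713 0.4412 0.016 ]
(500, 202) [0.5437 0.3505 0.02  ]
(495, 235) [0.5959 0.3398 0.02  ]
knob [0.4292 0.0281 0.097 ]
lid [ 0.338  -0.0342  0.073 ]
lid [0.3735 0.1252 0.073 ]
lid [0.524  0.0916 0.073 ]
lid [ 0.4898 -0.0701  0.073 ]
lip [0.4953 0.2565 0.004 ]
lip [0.6001 0.2305 0.004 ]
back/plate [0.5292 0.3614 0.066 ]
back/plate [0.5862 0.3456 0.066 ]
back/plate [0.5457 0.3947 0.066 ]
back/plate [0.6115 0.3762 0.066 ]
```

```bash
python3 -m inch '[[0.5,1.5,1.5,0,0,0,60],[1.1,3.1,3.5,0,0,0,60],[1.1,3.1,5.4,0,0,0,60],[1.1,3.1,5.4,0,0,0,60]]'
python3 - <<'E'
from h import *
say()
w=snapshot("wrist"); cv2.imwrite("pics/w2.png",w["color"])
print(delta([.436,.2025,.012],down(np.radians(77))))
E
```

```text
time: 4.72
eef_pos: [0.4343, 0.2009, 0.096]
ee_rot: [-0.003, 0.113, 0.994, -0.003]
force: [0.0, 0.6, 0.7]
gripper_width: 0.682
t 4.72 pos [0.4343 0.2009 0.096 ] F [0.  0.6 0.7] w 60.1 quat [-0.0026  0.113   0.9936 -0.0031] q [ 0.08  0.46 -0.77  2.04  0.43  0.82  0.4 ]
(array([-0.023,  0.066,  2.824]), array([-0.033, -0.018, -0.002]))
```

View pics/w2.png

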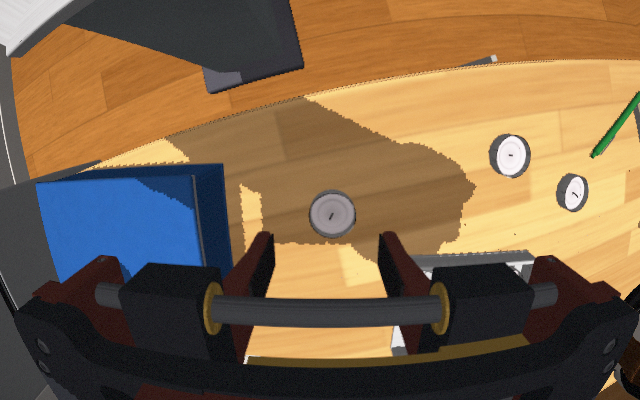

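```bash
python3 - <<'E'
from h import *
w=snapshot("wrist"); print(onz(w,"wrist",331,213,.016))
E
python3 -m inch '[[0,0.05,1.4,0,0,0,58],[0,0.05,2.4,0,0,0,58],[0,0.05,2.8,0,0,0,58],[0,0.05,2.8,0,0,0,58]]';python3 -m inch '[[0,0,0,0,0,0,20],[0,0,0,0,0,0,20],[0,0,0,0,0,0,20],[0,0,0,0,0,0,20],[0,0,0,0,0,0,20]]'
python3 - <<'E'
from h import *
say()
E
```

```text
[0.4362007  0.20307146 0.016     ]
time: 5.32
eef_pos: [0.4377, 0.2034, 0.015]
ee_rot: [0.0, 0.114, 0.994, -0.002]
force: [0.3, 0.3, -0.1]
gripper_width: 0.662
time: 5.95
eef_pos: [0.4371, 0.204, 0.0144]
ee_rot: [-0.0, 0.113, 0.994, -0.002]
force: [-0.1, -2.0, 8.2]
gripper_width: 0.405
t 5.95 pos [0.4371 0.204  0.0144] F [-0.1 -2.   8.2] w 35.6 quat [-2.000e-04  1.130e-01  9.936e-01 -1.700e-03] q [-0.02  0.58 -0.66  2.09  0.59  0.66  0.27]
```

```bash
python3 -m inch '[[0,0,-1,0,0,0,20],[0,0,-2,0,0,0,20],[0,0,-3,0,0,0,20],[0,0,-3.3,0,0,0,20]]'
python3 - <<'E'
from h import *
say()
print(delta([.534,.302,.115],down(np.radians(76))))
E
```

```text
time: 6.45
eef_pos: [0.4374, 0.2045, 0.1142]
ee_rot: [0.0, 0.113, 0.994, -0.001]
force: [-0.0, -0.3, -0.0]
gripper_width: 0.404
t 6.45 pos [0.4374 0.2045 0.1142] F [-0.  -0.3 -0. ] w 35.6 quat [ 4.000e-04  1.131e-01  9.936e-01 -1.200e-03] q [ 0.1   0.43 -0.8   2.02  0.41  0.86  0.42]
(array([-2.407,  3.891, -0.034]), array([-0.014,  0.006,  0.101]))
```

```bash
python3 -m inch '[[-0.8,1.3,0,0,0,0.1,20],[-1.6,2.6,0,0,0,0.1,20],[-2.4,3.9,0,0,0,0.1,20],[-2.4,3.9,0,0,0,0.1,20]]'
python3 - <<'E'
from h import *
say()
w=snapshot("wrist"); cv2.imwrite("pics/w3.png",w["color"])
E
```

```text
time: 6.95
eef_pos: [0.5338, 0.3043, 0.1107]
ee_rot: [-0.001, 0.121, 0.993, -0.001]
force: [-0.8, 0.2, -0.6]
gripper_width: 0.404
t 6.95 pos [0.5338 0.3043 0.1107] F [-0.8  0.2 -0.6] w 35.6 quat [-0.0014  0.121   0.9926 -0.0011] q [-0.09  0.63 -0.72  1.7   0.48  1.    0.34]
```

View pics/w3.png

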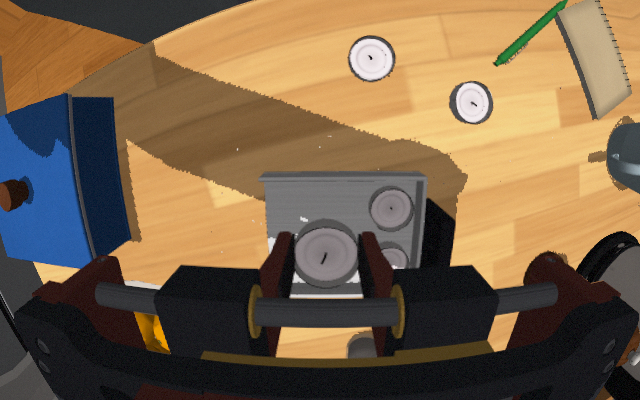

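Run:
```python
from h import *
w=snapshot("wrist")
print(onz(w,"wrist",262,175,.026),onz(w,"wrist",425,174,.026),onz(w,"wrist",390,206,.02),onz(w,"wrist",325,254,.1107-.0144+.016))
print(delta([.536,.302,.022],down(np.radians(76))))
```

```text
[0.4908799  0.25854943 0.026     ] [0.52117854 0.38651386 0.026     ] [0.54273571 0.35359283 0.02      ] [0.52964416 0.30136541 0.1123    ]
(array([-0.133,  0.057,  2.959]), array([-0.03 , -0.017,  0.007]))
```

```bash
python3 - <<'E'
from h import *
print(delta([.532,.300,.022],down(np.radians(76.3))))
E
python3 -m inch '[[0,-0.05,1,0,0,0,20],[0,-0.05,2,0,0,0,20],[0,-0.05,2.7,0,0,0,20],[0,-0.05,2.9,0,0,0,20],[0,-0.05,2.95,0,0,0,20]]'
python3 - <<'E'
from h import *
say()
w=snapshot("wrist"); cv2.imwrite("pics/w4.png",w["color"][100:350,180:500])
E
```

```text
(array([-0.019, -0.04 ,  2.959]), array([-0.03 , -0.017, -0.023]))
time: 7.68
eef_pos: [0.5326, 0.3002, 0.0239]
ee_rot: [-0.001, 0.122, 0.993, -0.002]
force: [0.3, 0.2, 0.5]
gripper_width: 0.409
t 7.67 pos [0.5326 0.3002 0.0239] F [0.3 0.2 0.5] w 36.0 quat [-7.000e-04  1.216e-01  9.926e-01 -1.700e-03] q [-0.13  0.73 -0.66  1.76  0.57  0.85  0.27]
```

View pics/w4.png

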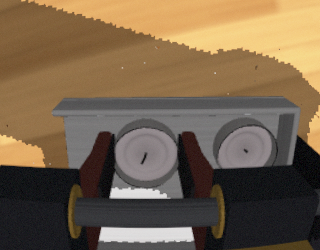

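```bash
python3 -m inch '[[0,0,0.13,0,0,0,36],[0,0,0.13,0,0,0,40],[0,0,0.13,0,0,0,44],[0,0,0.13,0,0,0,44]]';python3 -m inch '[[0,0,-1,0,0,0,44],[0,0,-2,0,0,0,44],[0,0,-3.2,0,0,0,60],[0,0,-3.2,0,0,0,60]]'
python3 - <<'E'
from h import *
say()
w=snapshot("wrist"); cv2.imwrite("pics/w5.png",w["color"])
E
```

```text
time: 8.22
eef_pos: [0.5326, 0.3003, 0.02]
ee_rot: [-0.001, 0.122, 0.993, -0.002]
force: [-0.2, -0.4, 0.0]
gripper_width: 0.502
time: 8.72
eef_pos: [0.5341, 0.3017, 0.1187]
ee_rot: [0.001, 0.122, 0.993, -0.0]
force: [0.2, 0.4, -0.1]
gripper_width: 0.67
t 8.72 pos [0.5341 0.3017 0.1187] F [ 0.2  0.4 -0.1] w 59.0 quat [ 1.200e-03  1.217e-01  9.926e-01 -3.000e-04] q [-0.08  0.62 -0.73  1.7   0.48  1.01  0.34]
```

View pics/w5.png

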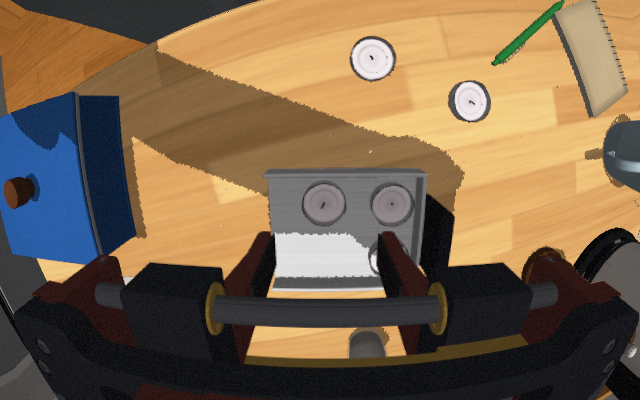

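The light stands in the scoop at (324,204). The other two are at (372,58) and (470,101).

Run:
```python
from h import *
w=snapshot("wrist")
for p in [(324,203),(391,203)]: print(onz(w,"wrist",*p,.02))
X=onz(w,"wrist",372,57,.016);print(X,onz(w,"wrist",470,100,.016))
X[2]=.1; print(delta(X,down(np.radians(76))))
```

```text
[0.52988139 0.29827134 0.02      ]
[0.54376895 0.35404934 0.02      ]
[0.42025599 0.36597442 0.016     ] [0.47110724 0.44404203 0.016     ]
(array([4.171, 1.222, 0.522]), array([-0.022, -0.003,  0.002]))
```

```bash
python3 -m inch '[[1.4,0.4,0,0,0,0,60],[2.8,0.8,0,0,0,0,60],[4.15,1.2,0.2,0,0,0,60],[4.15,1.2,0.5,0,0,0,60],[4.15,1.2,0.5,0,0,0,60]]'
python3 - <<'E'
from h import *
say()
w=snapshot("wrist"); cv2.imwrite("pics/w6.png",w["color"])
m=cv2.inRange(cv2.cvtColor(w["color"],cv2.COLOR_BGR2HSV),(0,0,130),(180,60,255))
for c in cv2.findContours(m,0,2)[0]:
    if 200<cv2.contourArea(c)<4000:
        (u,v),r=cv2.minEnclosingCircle(c); print(round(u),round(v),round(r),cv2.contourArea(c),np.round(onz(w,"wrist",u,v,.016),4))
E
```

```text
time: 9.45
eef_pos: [0.4205, 0.3643, 0.0992]
ee_rot: [-0.001, 0.122, 0.993, -0.003]
force: [1.1, -0.7, -0.3]
gripper_width: 0.683
t 9.45 pos [0.4205 0.3643 0.0992] F [ 1.1 -0.7 -0.3] w 60.1 quat [-0.0015  0.1216  0.9926 -0.003 ] q [-0.25  0.57 -0.75  1.85  0.48  0.92  0.11]
290 331 18 465.5 [0.5313 0.299  0.016 ]
311 337 64 2532.5 [0.5427 0.3168 0.016 ]
434 242 19 844.0 [0.4696 0.4468 0.016 ]
333 208 21 1216.0 [0.4187 0.3688 0.016 ]
4 62 17 264.0 [0.1435 0.0227 0.016 ]
65 6 14 350.0 [0.1445 0.1534 0.016 ]
```

View pics/w6.png

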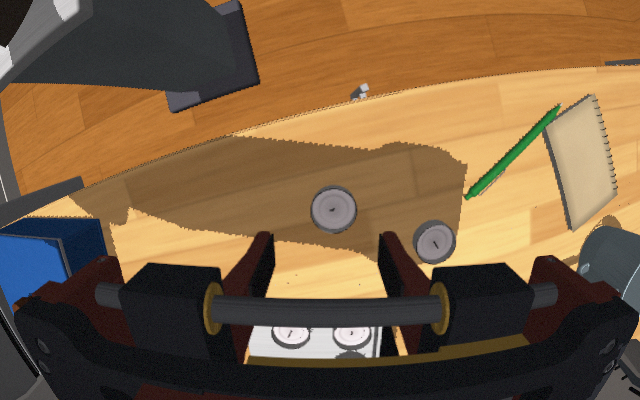

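```bash
python3 - <<'E'
from h import *
print(delta([.420,.368,.014],down(np.radians(76))))
E
python3 -m inch '[[0.05,0.1,1.2,0,0,0,58],[0.05,0.1,2.2,0,0,0,58],[0.05,0.1,2.8,0,0,0,58],[0.05,0.1,2.85,0,0,0,58]]'; python3 -m inch '[[0,0,0,0,0,0,20],[0,0,0,0,0,0,20],[0,0,0,0,0,0,20],[0,0,0,0,0,0,20],[0,0,0,0,0,0,20]]'; python3 -m inch '[[0,0,-1,0,0,0,20],[0,0,-2,0,0,0,20],[0,0,-3,0,0,0,20],[0,0,-3.3,0,0,0,20]]'
python3 - <<'E'
from h import *
say()
t=np.array([.562,.310])+.017*np.array([-.238,-.971])+.027*np.array([.971,-.238]);print(t)
print(delta([*t,.115],down(np.radians(76.3))))
E
```

```text
(array([0.064, 0.127, 2.856]), array([-0.032, -0.01 , -0.004]))
time: 10.0
eef_pos: [0.4198, 0.3675, 0.0142]
ee_rot: [-0.001, 0.122, 0.993, -0.003]
force: [-0.3, -0.6, -0.5]
gripper_width: 0.66
time: 10.62
eef_pos: [0.4202, 0.3689, 0.0161]
ee_rot: [-0.0, 0.122, 0.993, -0.001]
force: [0.3, -1.7, 6.5]
gripper_width: 0.412
time: 11.12
eef_pos: [0.4204, 0.3694, 0.1159]
ee_rot: [0.0, 0.122, 0.993, -0.001]
force: [0.3, 0.5, 0.1]
gripper_width: 0.416
t 11.12 pos [0.4204 0.3694 0.1159] F [0.3 0.5 0.1] w 36.6 quat [ 1.000e-04  1.217e-01  9.926e-01 -9.000e-04] q [-0.24  0.55 -0.76  1.84  0.46  0.94  0.12]
[0.584171 0.287067]
(array([-5.96 , -1.343,  0.034]), array([-0.01 ,  0.003, -0.028]))
```

```bash
python3 -m inch '[[-1.5,-0.3,0,0,0,0,20],[-3,-0.7,0,0,0,0,20],[-4.5,-1,0,0,0,0,20],[-5.95,-1.35,0,0,0,0,20],[-5.95,-1.35,0,0,0,0,20]]'
python3 - <<'E'
from h import *
say()
print(delta([.584,.287,.0215],down(np.radians(76.3))))
w=snapshot("wrist"); cv2.imwrite("pics/w7.png",w["color"])
E
```

```text
time: 11.75
eef_pos: [0.5863, 0.2825, 0.1122]
ee_rot: [-0.001, 0.125, 0.992, -0.003]
force: [-0.6, 0.1, -0.8]
gripper_width: 0.407
t 11.75 pos [0.5863 0.2825 0.1122] F [-0.6  0.1 -0.8] w 35.8 quat [-9.000e-04  1.248e-01  9.922e-01 -2.900e-03] q [-0.06  0.68 -0.71  1.61  0.49  1.05  0.41]
(array([0.109, 0.146, 3.023]), array([-0.034, -0.006, -0.063]))
```

View pics/w7.png

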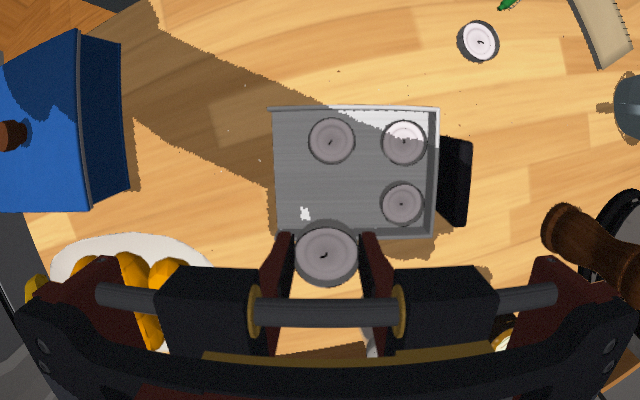

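Run:
```python
from h import *
w=snapshot("wrist"); o=get_obs()
for n,p,z in [("A",(331,139),.02),("L2",(404,141),.02),("L1",(402,202),.02),("fr lowx",(270,108),.026),("bk lowx",(438,107),.026),("bk hix",(432,237),.026),("held",(326,254),o["eef_pos"][2]-.0152+.016)]: print(n,np.round(onz(w,"wrist",*p,z),4))
print(delta([.582,.288,.0215],down(np.radians(76.3))))
```

```text
A [0.5289 0.3006 0.02  ]
L2 [0.544 0.358 0.02 ]
L1 [0.5941 0.3464 0.02  ]
fr lowx [0.4927 0.2608 0.026 ]
bk lowx [0.5221 0.3907 0.026 ]
bk hix [0.6303 0.3667 0.026 ]
held [0.5814 0.2837 0.1137]
(array([0.028, 0.071, 3.048]), array([-0.026, -0.017, -0.031]))
```

```bash
python3 -m inch '[[0,0.05,1,0,0,0,20],[0,0.05,2,0,0,0,20],[0,0.05,2.8,0,0,0,20],[0,0.05,3.05,0,0,0,20],[0,0.05,3.05,0,0,0,20]]'
python3 - <<'E'
from h import *
say()
print(delta([.582,.288,.0215],down(np.radians(76.3))))
w=snapshot("wrist"); cv2.imwrite("pics/w8.png",w["color"][80:350,180:500])
E
```

```text
time: 12.48
eef_pos: [0.5831, 0.288, 0.0226]
ee_rot: [-0.001, 0.121, 0.993, -0.002]
force: [0.4, 0.0, 1.8]
gripper_width: 0.415
t 12.47 pos [0.5831 0.288  0.0226] F [0.4 0.  1.8] w 36.5 quat [-0.0011  0.1213  0.9926 -0.0018] q [-0.1   0.78 -0.65  1.66  0.58  0.9   0.35]
(array([ 0.036, -0.008,  0.037]), array([-0.022, -0.01 , -0.023]))
```

View pics/w8.png

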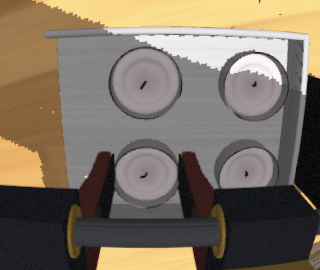

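```bash
python3 -m inch '[[0,0,0.08,0,0,0,36],[0,0,0.08,0,0,0,40],[0,0,0.08,0,0,0,44],[0,0,0.08,0,0,0,44]]';python3 -m inch '[[0,0,-1,0,0,0,44],[0,0,-2,0,0,0,44],[0,0,-3.2,0,0,0,60],[0,0,-3.2,0,0,0,60]]'
python3 - <<'E'
from h import *
say()
w=snapshot("wrist"); cv2.imwrite("pics/w9.png",w["color"])
print(delta([.473,.446,.1],down(np.radians(76))))
E
```

```text
time: 13.02
eef_pos: [0.5836, 0.2875, 0.0205]
ee_rot: [-0.001, 0.122, 0.993, -0.002]
force: [-0.0, 0.4, 0.1]
gripper_width: 0.502
time: 13.52
eef_pos: [0.5851, 0.289, 0.1195]
ee_rot: [0.001, 0.122, 0.993, -0.0]
force: [-0.7, -0.6, -0.3]
gripper_width: 0.672
t 13.53 pos [0.5851 0.289  0.1195] F [-0.7 -0.6 -0.3] w 59.1 quat [ 1.300e-03  1.217e-01  9.926e-01 -3.000e-04] q [-0.06  0.67 -0.71  1.6   0.49  1.05  0.41]
(array([4.873, 4.209, 0.571]), array([-0.013,  0.005,  0.002]))
```

View pics/w9.png

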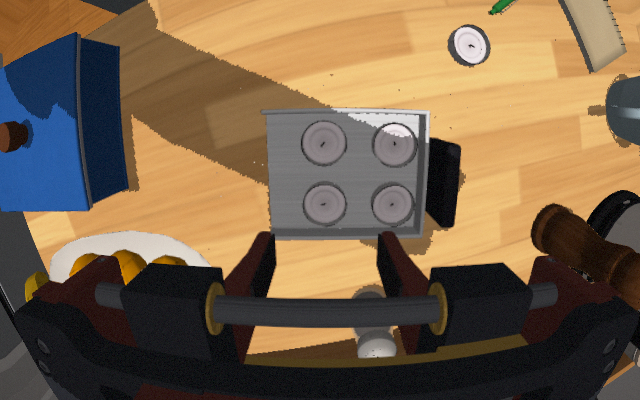

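```bash
python3 -m inch '[[1.2,1.1,0,0,0,1,60],[2.4,2.1,0,0,0,2,60],[3.6,3.2,0,0,0,3,60],[4.85,4.2,0.2,0,0,4,60],[4.85,4.2,0.5,0,0,5,60]]';python3 -m inch '[[0,0,0,0,0,1,60],[0,0,0,0,0,2,60],[0,0,0,0,0,3,60],[0,0,0,0,0,4,60],[0,0,0,0,0,4,60]]'
python3 - <<'E'
from h import *
say()
w=snapshot("wrist"); cv2.imwrite("pics/w10.png",w["color"])
m=cv2.inRange(cv2.cvtColor(w["color"],cv2.COLOR_BGR2HSV),(0,0,130),(180,60,255))
for c in cv2.findContours(m,0,2)[0]:
    if 200<cv2.contourArea(c)<4000:
        (u,v),r=cv2.minEnclosingCircle(c); print(round(u),round(v),round(r),cv2.contourArea(c),np.round(onz(w,"wrist",u,v,.016),4))
print(delta([.473,.446,.014],down(np.radians(-14))))
E
```

```text
time: 14.2
eef_pos: [0.4681, 0.4493, 0.0999]
ee_rot: [-0.001, 0.529, 0.849, -0.002]
force: [0.4, -0.6, -0.6]
gripper_width: 0.683
time: 14.82
eef_pos: [0.4724, 0.4446, 0.0997]
ee_rot: [0.001, 0.787, 0.616, -0.003]
force: [-0.5, -0.7, -0.0]
gripper_width: 0.687
t 14.82 pos [0.4724 0.4446 0.0997] F [-0.5 -0.7 -0. ] w 60.4 quat [ 0.0012  0.7874  0.6164 -0.0027] q [-0.59  0.61 -0.35  1.64  0.24  0.95 -1.27]
398 341 16 253.0 [0.5086 0.2871 0.016 ]
630 223 13 253.5 [0.8388 0.33   0.016 ]
327 200 21 1234.5 [0.4736 0.4508 0.016 ]
(array([0.061, 0.014, 2.863]), array([-0.009,  0.031,  0.026]))
```

View pics/w10.png

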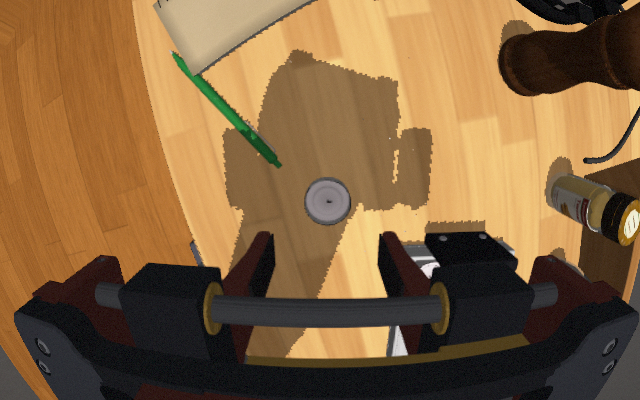

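```bash
python3 - <<'E'
from h import *
print(delta([.474,.449,.014],down(np.radians(-14))))
E
python3 -m inch '[[0.1,0,1.2,0,0,0,58],[0.18,0.01,2.2,0,0,0,58],[0.18,0.01,2.8,0,0,0,58],[0.18,0.01,2.85,0,0,0,58]]'; python3 -m inch '[[0,0,0,0,0,0,20],[0,0,0,0,0,0,20],[0,0,0,0,0,0,20],[0,0,0,0,0,0,20],[0,0,0,0,0,0,20]]'; python3 -m inch '[[0,0,-1,0,0,0,20],[0,0,-2,0,0,0,20],[0,0,-3,0,0,0,20],[0,0,-3.3,0,0,0,20]]'
python3 - <<'E'
from h import *
say()
t=np.array([.563,.311])+.049*np.array([-.238,-.971]);print(t)
print(delta([*t,.115],down(np.radians(-13.7))))
E
```

```text
(array([0.166, 0.022, 2.863]), array([-0.009,  0.031,  0.026]))
time: 15.38
eef_pos: [0.4736, 0.4492, 0.014]
ee_rot: [0.001, 0.787, 0.616, -0.003]
force: [0.2, 0.3, 0.2]
gripper_width: 0.658
time: 16.0
eef_pos: [0.4748, 0.4506, 0.0166]
ee_rot: [0.001, 0.788, 0.616, -0.001]
force: [-0.2, -0.6, 6.5]
gripper_width: 0.415
time: 16.5
eef_pos: [0.4752, 0.4511, 0.1165]
ee_rot: [0.001, 0.788, 0.616, -0.0]
force: [-0.1, 0.6, 0.3]
gripper_width: 0.413
t 16.5 pos [0.4752 0.4511 0.1165] F [-0.1  0.6  0.3] w 36.4 quat [ 6.000e-04  7.879e-01  6.158e-01 -2.000e-04] q [-0.59  0.6  -0.35  1.61  0.24  0.98 -1.27]
[0.551338 0.263421]
(array([-5.458,  3.973,  0.057]), array([ 0.003,  0.006, -0.028]))
```

```bash
python3 -m inch '[[-1.4,1,0,0,0,0,20],[-2.8,2,0,0,0,0,20],[-4.2,3,0,0,0,0,20],[-5.45,3.95,0,0,0,0,20],[-5.45,3.95,0,0,0,0,20]]'
python3 - <<'E'
from h import *
say()
w=snapshot("wrist"); cv2.imwrite("pics/w11.png",w["color"])
print(delta([.5515,.2635,.0225],down(np.radians(-13.7))))
E
```

```text
time: 17.12
eef_pos: [0.5519, 0.2575, 0.1137]
ee_rot: [0.002, 0.79, 0.613, -0.003]
force: [-0.7, 0.4, -0.3]
gripper_width: 0.408
t 17.12 pos [0.5519 0.2575 0.1137] F [-0.7  0.4 -0.3] w 35.9 quat [ 0.0019  0.79    0.613  -0.003 ] q [-0.27  0.53 -0.34  1.73  0.22  0.92 -0.95]
(array([0.114, 0.013, 3.049]), array([-0.01 ,  0.029, -0.049]))
```

View pics/w11.png

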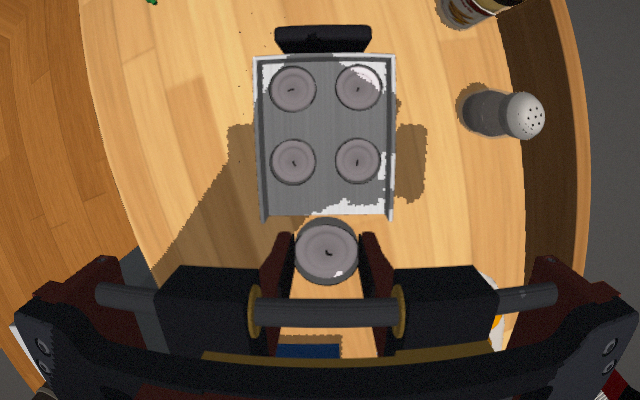

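Run:
```python
from h import *
w=snapshot("wrist"); o=get_obs()
for n,p,z in [("A",(293,161),.02),("B",(357,160),.02),("lipL",(264,219),.004),("lipR",(391,217),.004),("held",(327,248),.1137)]: print(n,np.round(onz(w,"wrist",*p,z),4))
```

```text
A [0.5323 0.3027 0.02  ]
B [0.5828 0.2907 0.02  ]
lipL [0.4895 0.2562 0.004 ]
lipR [0.6028 0.2295 0.004 ]
held [0.5507 0.2634 0.1137]
```

```bash
python3 -m inch '[[0.06,0,1,0,0,0,20],[0.07,0,2,0,0,0,20],[0.07,-0.02,2.8,0,0,0,20],[0.07,-0.02,3.05,0,0,0,20],[0.07,-0.02,3.05,0,0,0,20]]'
python3 - <<'E'
from h import *
say()
print(delta([.550,.262,.0225],down(np.radians(-13.7))))
w=snapshot("wrist"); cv2.imwrite("pics/w12.png",w["color"][80:350,180:500])
E
```

```text
time: 17.85
eef_pos: [0.5491, 0.2662, 0.0233]
ee_rot: [0.0, 0.787, 0.617, -0.002]
force: [-0.4, 0.2, 0.2]
gripper_width: 0.413
t 17.85 pos [0.5491 0.2662 0.0233] F [-0.4  0.2  0.2] w 36.4 quat [ 3.000e-04  7.873e-01  6.165e-01 -2.000e-03] q [-0.31  0.65 -0.31  1.78  0.27  0.75 -1.  ]
(array([-0.13 ,  0.064,  0.025]), array([-0.012,  0.021, -0.017]))
```

View pics/w12.png

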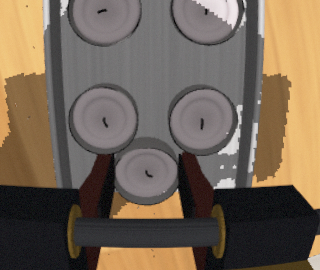

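```bash
python3 -m inch '[[-0.13,0.05,0,0,0,0,36],[-0.13,0.05,0.1,0,0,0,36],[-0.13,0.05,0.1,0,0,0,40],[-0.13,0.05,0.1,0,0,0,44],[-0.13,0.05,0.1,0,0,0,44]]';python3 -m inch '[[0,0,-1,0,0,0,44],[0,0,-2,0,0,0,44],[0,0,-3.2,0,0,0,60],[-1,0,-3.2,0,0,0,60],[-2,0,-3.2,0,0,0,60]]'
python3 - <<'E'
from h import *
say()
for n in ("wrist","scene","side"):
    w=snapshot(n); cv2.imwrite(f"pics/{n}13.png",w["color"])
E
```

```text
time: 18.52
eef_pos: [0.5503, 0.2608, 0.0205]
ee_rot: [0.001, 0.788, 0.616, -0.002]
force: [-0.3, 0.2, -0.1]
gripper_width: 0.501
time: 19.15
eef_pos: [0.5359, 0.2026, 0.1172]
ee_rot: [0.001, 0.788, 0.616, -0.001]
force: [0.6, -0.1, -0.1]
gripper_width: 0.684
t 19.15 pos [0.5359 0.2026 0.1172] F [ 0.6 -0.1 -0.1] w 60.2 quat [ 0.0009  0.7876  0.6162 -0.0013] q [-0.18  0.47 -0.35  1.82  0.21  0.88 -0.87]
```

View pics/wrist13.png

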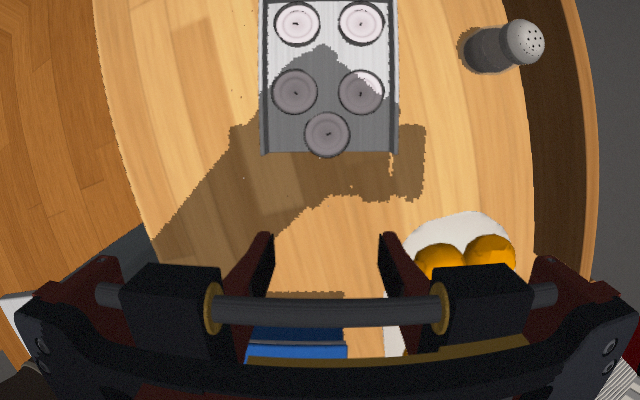

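View pics/scene13.png

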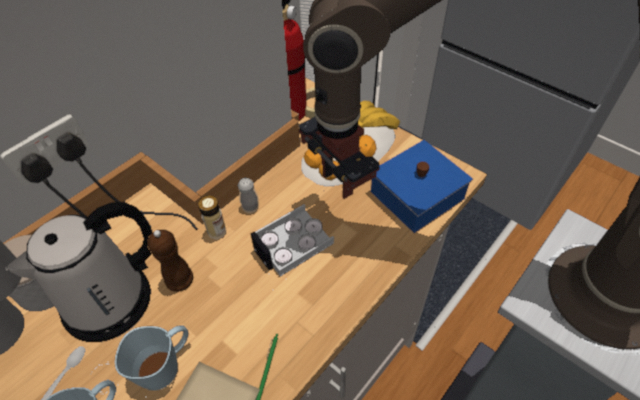

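View pics/side13.png

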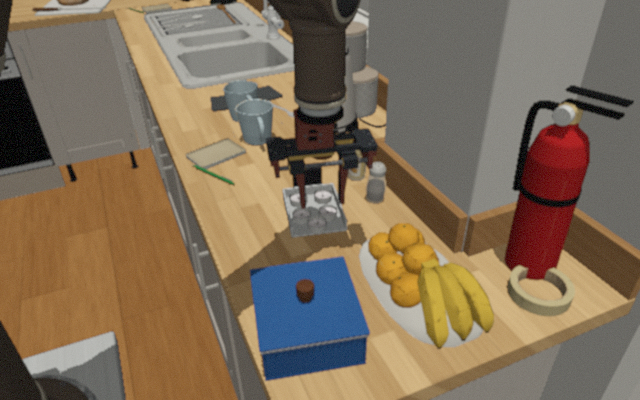

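Run:
```python
from h import *
a=snapshot("scene"); b=snapshot("side"); w=snapshot("wrist")
# worktop front edge points in side view / scene view
for p in [(486,175),(431,228),(395,262),(350,305)]: print("sc",p,np.round(onz(a,"scene",*p,0),3))
for p in [(120,30),(170,130),(215,230),(240,300)]: print("si",p,np.round(onz(b,"side",*p,0),3))
for p in [(97,20),(125,130),(150,230)]: print("wr",p,np.round(onz(w,"wrist",*p,0),3))
print("pen",onz(a,"scene",276,336,0),onz(b,"side",233,184,0)," platter",onz(a,"scene",302,175,.0),onz(b,"side",360,262,0))
for p in [(262,153),(400,152)]: print("lip",onz(w,"wrist",*p,.004))
for p in [(403,245),(470,212),(510,230)]: print("plat",onz(w,"wrist",*p,.015))
```

```text
sc (486, 175) [ 0.34  -0.129  0.   ]
sc (431, 228) [0.356 0.089 0.   ]
sc (395, 262) [0.366 0.212 0.   ]
sc (350, 305) [0.376 0.35  0.   ]
si (120, 30) [0.338 1.843 0.   ]
si (170, 130) [0.362 0.826 0.   ]
si (215, 230) [0.364 0.344 0.   ]
si (240, 300) [0.355 0.137 0.   ]
wr (97, 20) [0.345 0.455 0.   ]
wr (125, 130) [0.355 0.322 0.   ]
wr (150, 230) [0.345 0.214 0.   ]
pen [4.43040779e-01 4.90021074e-01 1.11022302e-16] [0.44363225 0.49230816 0.        ]  platter [ 6.80111739e-01  1.56496722e-01 -1.11022302e-16] [0.58407707 0.13722893 0.        ]
lip [0.4904371 0.2574261 0.004    ]
lip [0.60860429 0.22918079 0.004     ]
plat [0.59400052 0.14618032 0.015     ]
plat [0.66384326 0.1613167  0.015     ]
plat [0.70866625 0.12978698 0.015     ]
```

```bash
python3 - <<'E'
from h import *
print(delta([.581,.382,.17],down(np.radians(76.3))))
E
python3 -m inch '[[0,0,-1,0,0,-1,50],[0.5,-0.3,-1.7,0,0,-2,50],[1.5,-0.2,-1.7,0,0,-3,50],[3,0,-1.7,0,0,-4,50],[4,0,-1.7,0,0,-5,50]]'; python3 -m inch '[[0,0,0,0,0,-1,50],[0,0,0,0,0,-2,50],[0,0,0,0,0,-3,50],[0,0,0,0,0,-4,50],[0,0,0,0,0,-4,50]]'
python3 - <<'E'
from h import *
say()
print(delta([.581,.382,.17],down(np.radians(76.3))))
E
```

```text
(array([ 6.112,  0.023, -1.791]), array([-1.800e-02,  8.000e-03, -9.022e+00]))
time: 20.08
eef_pos: [0.5652, 0.3227, 0.1672]
ee_rot: [-0.001, 0.45, 0.893, -0.001]
force: [0.7, -0.3, 0.3]
gripper_width: 0.564
time: 20.7
eef_pos: [0.5648, 0.3205, 0.1669]
ee_rot: [-0.001, 0.122, 0.993, -0.001]
force: [0.5, 0.2, -0.4]
gripper_width: 0.568
t 20.7 pos [0.5648 0.3205 0.1669] F [ 0.5  0.2 -0.4] w 50.0 quat [-0.0013  0.1218  0.9926 -0.0014] q [-0.12  0.61 -0.71  1.56  0.43  1.13  0.4 ]
(array([-0.028,  2.118, -0.111]), array([-0.017, -0.013, -0.029]))
```

```bash
python3 -m inch '[[0,1,0,0,0,0,50],[0,2.1,0,0,0,0,50],[0,2.1,0.5,0,0,0,50],[0,2.1,0.8,0,0,0,50],[0,2.1,0.8,0,0,0,50]]'
python3 - <<'E'
from h import *
say()
w=snapshot("wrist"); cv2.imwrite("pics/w14.png",w["color"])
s=snapshot("side"); cv2.imwrite("pics/s14.png",cv2.resize(s["color"][100:260,230:430],None,fx=4,fy=4))
E
```

```text
time: 21.32
eef_pos: [0.5799, 0.3791, 0.1416]
ee_rot: [-0.001, 0.123, 0.992, -0.003]
force: [0.3, -0.0, 0.7]
gripper_width: 0.57
t 21.32 pos [0.5799 0.3791 0.1416] F [ 0.3 -0.   0.7] w 50.2 quat [-0.0015  0.1226  0.9925 -0.0029] q [-0.23  0.71 -0.68  1.46  0.47  1.14  0.33]
```

View pics/w14.png

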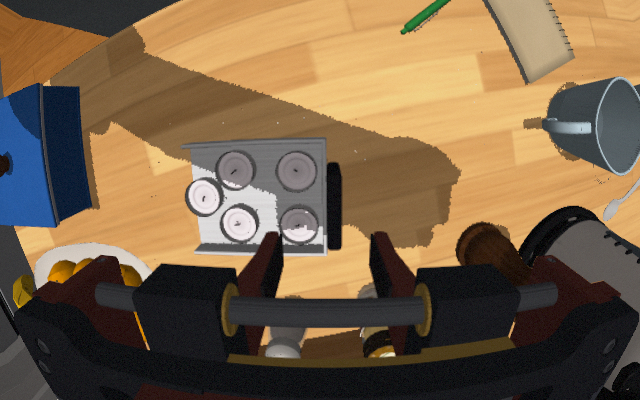

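View pics/s14.png

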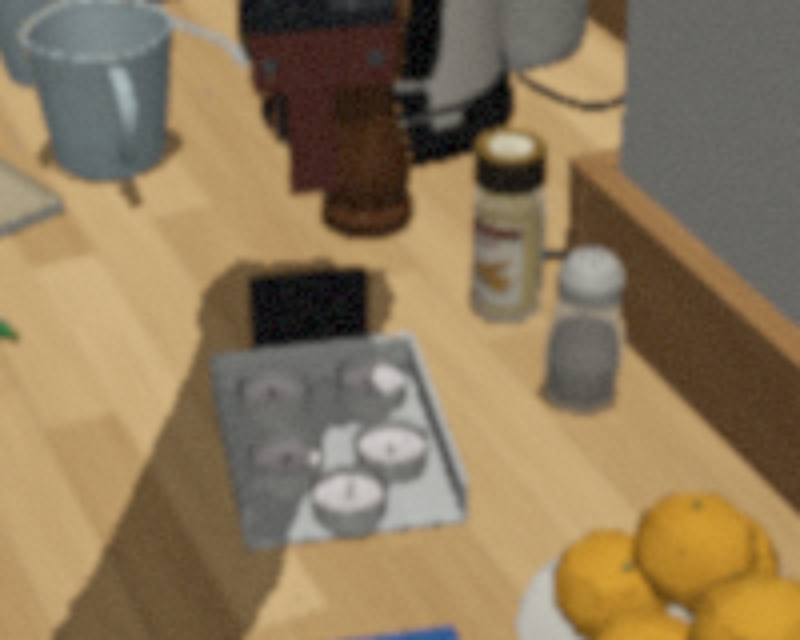

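Run:
```python
from h import *
w=snapshot("wrist")
for p in [(328,163),(340,163),(329,249),(341,249),(335,206)]: print(np.round(onz(w,"wrist",*p,.066),4))
X=onz(w,"wrist",335,206,.066)
print(delta([*X[:2],.037],down(np.radians(76.5))))
```

```text
[0.5415 0.3892 0.066 ]
[0.5437 0.398  0.066 ]
[0.6103 0.3729 0.066 ]
[0.6128 0.3825 0.066 ]
[0.5757 0.3863 0.066 ]
(array([0.207, 0.18 , 3.546]), array([-0.021, -0.004, -0.055]))
```

```bash
python3 -m inch '[[0.1,0.15,1,0,0,0,50],[0.1,0.15,2,0,0,0,50],[0.1,0.15,3,0,0,0,40],[0.1,0.15,3.4,0,0,0,40],[0.1,0.15,3.5,0,0,0,40]]'
python3 - <<'E'
from h import *
say()
w=snapshot("wrist"); cv2.imwrite("pics/w15.png",w["color"][60:400])
E
```

```text
time: 22.1
eef_pos: [0.5783, 0.3852, 0.038]
ee_rot: [-0.001, 0.122, 0.993, -0.002]
force: [-0.1, -0.4, 0.2]
gripper_width: 0.451
t 22.1 pos [0.5783 0.3852 0.038 ] F [-0.1 -0.4  0.2] w 39.7 quat [-9.000e-04  1.219e-01  9.925e-01 -1.800e-03] q [-0.26  0.81 -0.63  1.53  0.54  0.98  0.27]
```

View pics/w15.png

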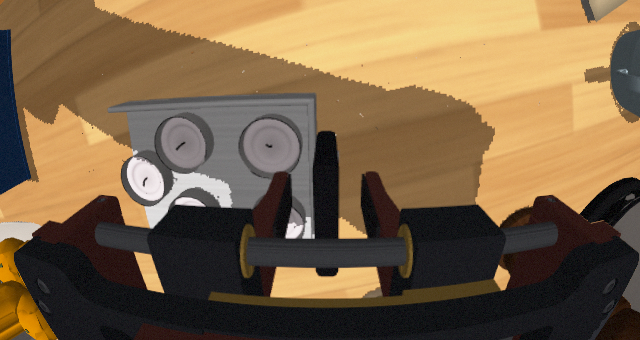

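```bash
python3 -m inch '[[0,0,0,0,0,0,25],[0,0,0,0,0,0,14],[0,0,0,0,0,0,2],[0,0,0,0,0,0,2],[0,0,0,0,0,0,2]]';  python3 -m inch '[[0,0,-0.03,0,0,0,2],[0,0.05,-0.05,0,0,0,2],[0,0.15,-0.05,0,0,0,2],[0,0.25,-0.05,0,0,0,2],[0,0.35,-0.05,0,0,0,2]]'
python3 - <<'E'
from h import *
say()
w=snapshot("wrist"); cv2.imwrite("pics/w16.png",w["color"][60:400])
E
```

```text
time: 22.78
eef_pos: [0.5784, 0.3855, 0.0385]
ee_rot: [-0.0, 0.122, 0.993, -0.002]
force: [-0.8, -1.2, 4.9]
gripper_width: 0.132
time: 23.4
eef_pos: [0.5807, 0.3958, 0.0393]
ee_rot: [-0.001, 0.122, 0.993, -0.002]
force: [-0.2, 0.7, -3.2]
gripper_width: 0.133
t 23.4 pos [0.5807 0.3958 0.0393] F [-0.2  0.7 -3.2] w 11.7 quat [-9.000e-04  1.215e-01  9.926e-01 -1.800e-03] q [-0.28  0.82 -0.63  1.51  0.54  0.99  0.27]
```

View pics/w16.png

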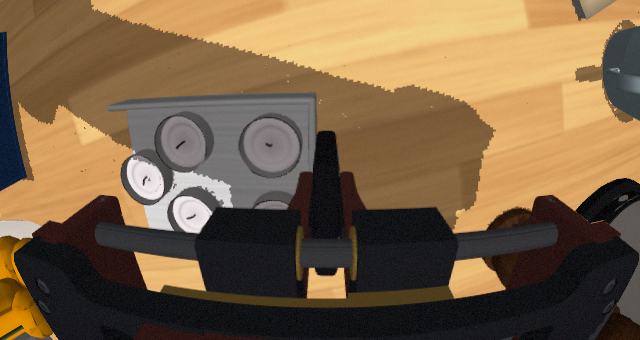

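```bash
python3 -m inch '[[0,0.1,0,0,0,0,2],[0,0.2,0,0,0,0,2],[0,0.3,0,0,0,0,2],[0,0.4,0,0,0,0,2],[0,0.5,0,0,0,0,2]]';  python3 -m inch '[[0,0.1,0,0,0,0,2],[0,0.2,0,0,0,0,2],[0,0.3,0,0,0,0,2],[0,0.4,0,0,0,0,2],[0,0.5,0,0,0,0,2]]'; python3 -m inch '[[0,0.08,0,0,0,0,2],[0,0.14,0,0,0,0,2],[0,0.18,0,0,0,0,2],[0,0.18,0.05,0,0,0,2],[0,0.18,0.06,0,0,0,2]]'
python3 - <<'E'
from h import *
say()
w=snapshot("wrist"); cv2.imwrite("pics/w17.png",w["color"][60:400])
E
```

```text
time: 24.08
eef_pos: [0.5844, 0.4103, 0.0394]
ee_rot: [-0.001, 0.122, 0.993, -0.002]
force: [-0.6, -0.2, -1.8]
gripper_width: 0.136
time: 24.7
eef_pos: [0.588, 0.4248, 0.0393]
ee_rot: [-0.001, 0.122, 0.993, -0.002]
force: [-0.1, 0.7, -3.0]
gripper_width: 0.134
time: 25.32
eef_pos: [0.5894, 0.4302, 0.0386]
ee_rot: [-0.001, 0.122, 0.993, -0.001]
force: [-1.7, -2.3, 6.4]
gripper_width: 0.137
t 25.32 pos [0.5894 0.4302 0.0386] F [-1.7 -2.3  6.4] w 12.1 quat [-5.000e-04  1.217e-01  9.926e-01 -1.500e-03] q [-0.33  0.86 -0.62  1.43  0.54  1.03  0.26]
```

View pics/w17.png

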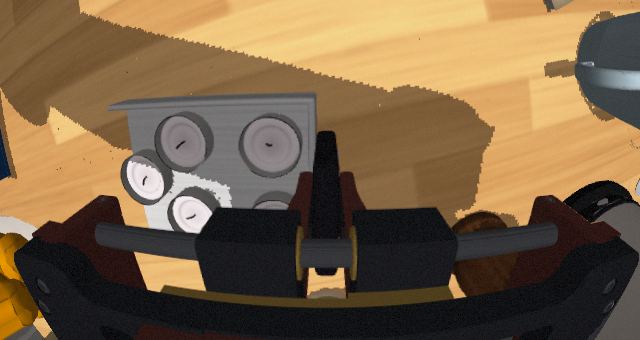

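```bash
python3 -m inch '[[0,0,0,0,0,0,20],[0,0,0,0,0,0,30],[0,0,0,0,0,0,36],[0,0,-1,0,0,0,44],[0,0,-2,0,0,0,50]]';  python3 -m inch '[[0,0,-1,0,0,0,50],[0,0,-2,0,0,0,50],[0,0,-3,0,0,0,50],[0,0,-3,0,0,0,50]]'
python3 - <<'E'
from h import *
say()
print(delta([.431,.028,.20],down(np.radians(77))))
E
```

```text
time: 26.0
eef_pos: [0.5891, 0.4299, 0.0977]
ee_rot: [-0.001, 0.122, 0.993, -0.002]
force: [1.1, 0.8, -0.6]
gripper_width: 0.554
time: 26.5
eef_pos: [0.5904, 0.4315, 0.1904]
ee_rot: [0.001, 0.122, 0.993, -0.0]
force: [-0.3, 1.1, -0.6]
gripper_width: 0.572
t 26.5 pos [0.5904 0.4315 0.1904] F [-0.3  1.1 -0.6] w 50.3 quat [ 8.000e-04  1.217e-01  9.926e-01 -1.000e-04] q [-0.31  0.72 -0.68  1.31  0.45  1.27  0.32]
(array([  1.905, -14.335,  -0.324]), array([-0.   ,  0.009, -0.098]))
```

```bash
python3 -m inch '[[0.3,-2,-0.3,0,0,0,50],[0.6,-4,-0.3,0,0,0,50],[0.8,-6,-0.3,0,0,-0.1,50],[1,-8,-0.3,0,0,-0.1,50],[1.3,-10,-0.3,0,0,-0.1,50]]'; python3 -m inch '[[0.3,-2,0,0,0,0,50],[0.6,-4,0,0,0,0,50],[0.6,-4.3,0,0,0,0,50],[0.6,-4.3,0,0,0,0,50]]'
python3 - <<'E'
from h import *
say()
print(delta([.431,.028,.15],down(np.radians(77))))
w=snapshot("wrist"); cv2.imwrite("pics/w18.png",w["color"])
for n in ("scene","side"): cv2.imwrite(f"pics/{n}18.png",snapshot(n)["color"])
E
```

```text
time: 27.12
eef_pos: [0.4782, 0.1463, 0.1965]
ee_rot: [-0.001, 0.113, 0.994, -0.002]
force: [1.2, -0.7, 1.2]
gripper_width: 0.568
time: 27.62
eef_pos: [0.4329, 0.0267, 0.1979]
ee_rot: [-0.001, 0.114, 0.993, -0.002]
force: [-0.2, 0.4, 0.7]
gripper_width: 0.568
t 27.62 pos [0.4329 0.0267 0.1979] F [-0.2  0.4  0.7] w 50.0 quat [-8.000e-04  1.139e-01  9.935e-01 -1.700e-03] q [ 0.54  0.2  -0.79  2.03  0.18  0.97  1.  ]
(array([0.068, 0.034, 1.598]), array([-0.021, -0.007, -0.008]))
```

View pics/w18.png

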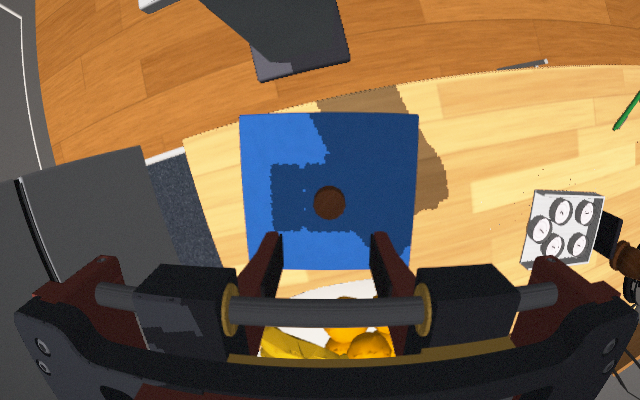

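View pics/scene18.png

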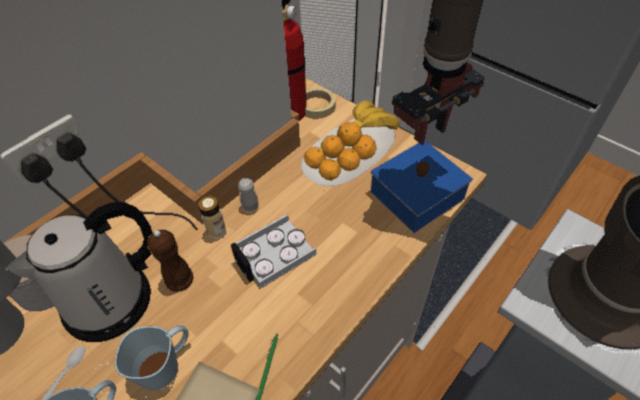

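```bash
python3 - <<'E'
from h import *
w=snapshot("wrist"); print(onz(w,"wrist",329,201,.103)); print(delta([.431,.028,.085],down(np.radians(77))))
E
python3 -m inch '[[0.05,0.03,1,0,0,0,50],[0.05,0.03,2,0,0,0,50],[0.05,0.03,3,0,0,0,50],[0.05,0.03,3.6,0,0,0,50],[0.05,0.03,3.77,0,0,0,50]]'; python3 -m inch '[[0,0,0,0,0,0,35],[0,0,0,0,0,0,20],[0,0,0,0,0,0,10],[0,0,0,0,0,0,10],[0,0,0,0,0,0,10]]';python3 - <<'E'
from h import *
say()
E
```

```text
[0.42828615 0.0308235  0.103     ]
(array([ 0.059, -0.033,  3.768]), array([-0.015, -0.009,  0.019]))
time: 28.45
eef_pos: [0.4308, 0.0293, 0.084]
ee_rot: [-0.002, 0.112, 0.994, -0.001]
force: [-0.7, -1.0, 0.5]
gripper_width: 0.568
time: 29.08
eef_pos: [0.4319, 0.0281, 0.0857]
ee_rot: [-0.0, 0.113, 0.994, -0.002]
force: [0.2, 0.8, 7.5]
gripper_width: 0.309
t 29.07 pos [0.4319 0.0281 0.0857] F [0.2 0.8 7.5] w 27.2 quat [-1.000e-04  1.130e-01  9.936e-01 -1.700e-03] q [ 0.42  0.38 -0.71  2.16  0.38  0.73  0.8 ]
```

```bash
python3 -m inch '[[0,0,-0.4,0,0,0,10],[0,0,-1,0,0,0,10],[0,0,-1.8,0,0,0,10],[0,0,-2,0,0,0,10]]'; python3 -m inch '[[0,1.2,0,0,0,0,10],[0,2.4,0,0,0,0,10],[0,3.6,0,0,0,0,10],[0,4.8,0,0,0,0,10],[0,6,0,0,0,0,10]]'
python3 - <<'E'
from h import *
say()
for n in ("wrist","side"): cv2.imwrite(f"pics/{n}19.png",snapshot(n)["color"])
print(delta([.4724,.2034,.026],down(np.radians(77))))
E
```

```text
time: 29.58
eef_pos: [0.432, 0.0279, 0.1464]
ee_rot: [0.0, 0.113, 0.994, -0.002]
force: [0.3, 0.2, -1.8]
gripper_width: 0.313
time: 30.2
eef_pos: [0.4717, 0.2041, 0.1437]
ee_rot: [-0.001, 0.113, 0.994, -0.002]
force: [0.9, 0.9, -2.3]
gripper_width: 0.314
t 30.2 pos [0.4717 0.2041 0.1437] F [ 0.9  0.9 -2.3] w 27.7 quat [-0.0013  0.1132  0.9936 -0.0022] q [ 0.1   0.43 -0.77  1.92  0.37  0.94  0.5 ]
(array([-0.065, -0.125,  3.939]), array([-0.005, -0.012,  0.027]))
```

View pics/wrist19.png

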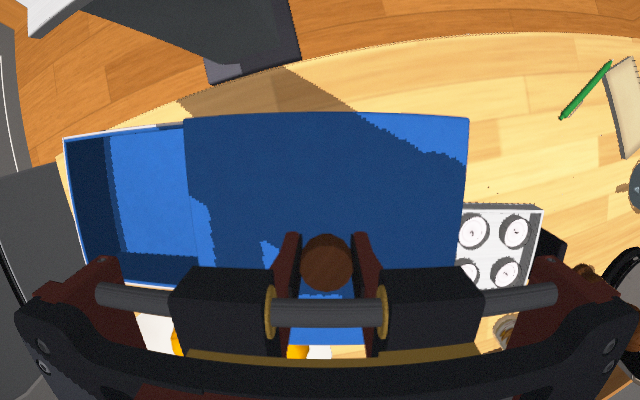

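View pics/side19.png

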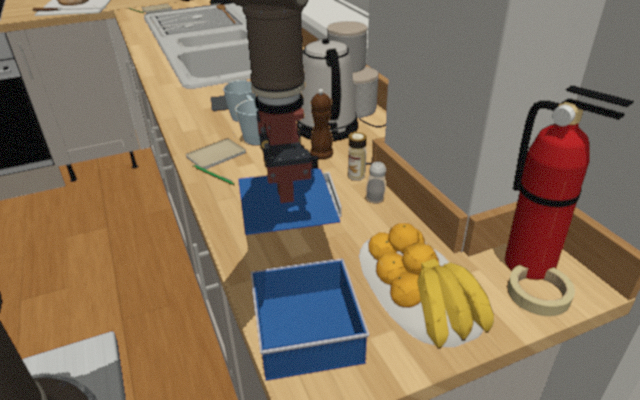

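```bash
python3 -m inch '[[0,0,1,0,0,0,10],[0,0,2,0,0,0,10],[0,0,2.8,0,0,0,10],[0,0,3.4,0,0,0,10],[0,0,3.75,0,0,0,10]]'
python3 - <<'E'
from h import *
say()
cv2.imwrite("pics/side20.png",cv2.resize(snapshot("side")["color"][140:300,200:400],None,fx=4,fy=4))
print(delta([.4724,.2034,.026],down(np.radians(77))))
E
```

```text
time: 30.92
eef_pos: [0.4713, 0.2025, 0.0309]
ee_rot: [-0.001, 0.113, 0.994, -0.002]
force: [-0.2, 0.0, -2.1]
gripper_width: 0.313
t 30.93 pos [0.4713 0.2025 0.0309] F [-0.2  0.  -2.1] w 27.6 quat [-0.0013  0.1132  0.9936 -0.0021] q [ 0.    0.59 -0.65  2.    0.54  0.73  0.36]
(array([-0.039,  0.043,  0.141]), array([-0.028, -0.016,  0.001]))
```

View pics/side20.png

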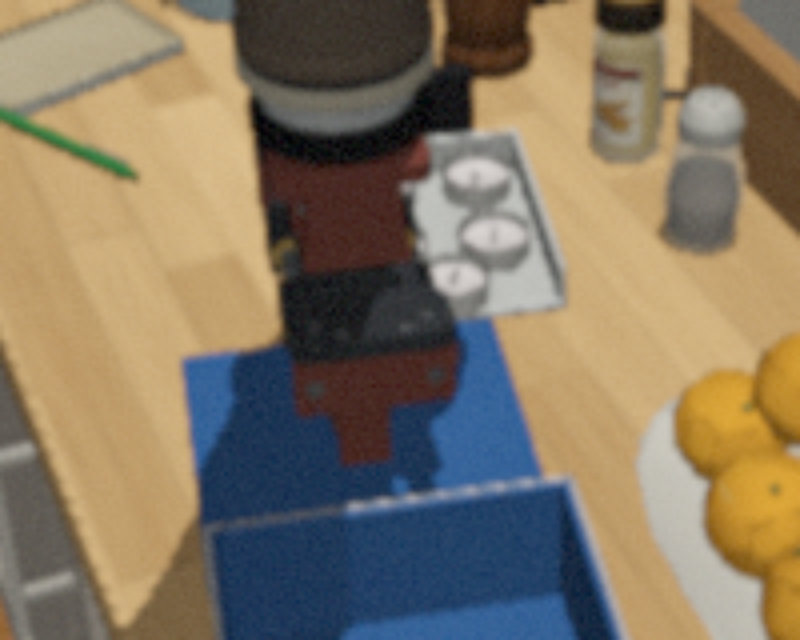

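```bash
python3 -m inch '[[0,0,0.1,0,0,0,10],[0,0,0.17,0,0,0,10],[0,0,0.17,0,0,0,10]]'; python3 -m inch '[[0,0,0,0,0,0,32],[0,0,0,0,0,0,42],[0,0,0,0,0,0,48],[0,0,-1,0,0,0,50],[0,0,-2,0,0,0,50]]';python3 -m inch '[[0,0,-1,0,0,0,50],[0,0,-2,0,0,0,50],[0,0,-3,0,0,0,50],[0,0,-3,0,0,0,50]]'
python3 - <<'E'
from h import *
say()
cv2.imwrite("pics/w21.png",snapshot("wrist")["color"])
print(delta([.589,.430,.19],down(np.radians(76.1))))
E
```

```text
time: 31.35
eef_pos: [0.4719, 0.2032, 0.0272]
ee_rot: [-0.0, 0.113, 0.994, -0.002]
force: [-0.1, -0.9, -2.5]
gripper_width: 0.31
time: 31.98
eef_pos: [0.4714, 0.2034, 0.0874]
ee_rot: [-0.001, 0.113, 0.994, -0.002]
force: [0.1, -0.1, -0.2]
gripper_width: 0.568
time: 32.48
eef_pos: [0.473, 0.2043, 0.1789]
ee_rot: [0.001, 0.113, 0.994, -0.001]
force: [-0.3, 0.3, -0.6]
gripper_width: 0.568
t 32.48 pos [0.473  0.2043 0.1789] F [-0.3  0.3 -0.6] w 50.0 quat [ 0.0011  0.1131  0.9936 -0.001 ] q [ 0.13  0.39 -0.8   1.88  0.33  1.01  0.54]
(array([-2.093,  8.224, -0.443]), array([-0.017,  0.004,  0.091]))
```

View pics/w21.png

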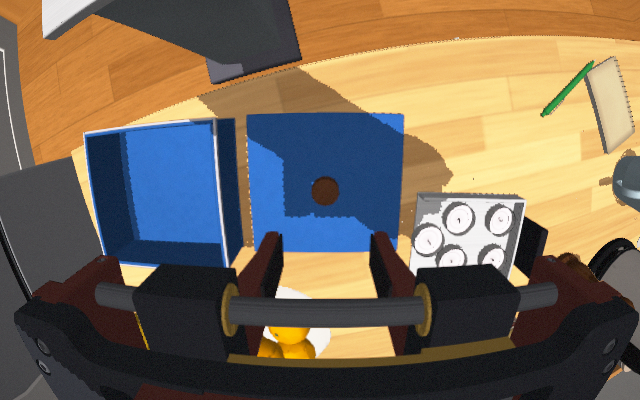

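```bash
python3 -m inch '[[-0.4,1.7,-0.4,0,0,0.1,50],[-0.8,3.4,-0.4,0,0,0.1,50],[-1.2,5,-0.4,0,0,0.1,50],[-1.7,6.7,-0.4,0,0,0.1,50],[-2.1,8.2,-0.3,0,0,0.1,50]]'; python3 -m inch '[[0,0,0.8,0,0,0,50],[0,0,1.5,0,0,0,50],[0,0,1.5,0,0,0,50]]'
python3 - <<'E'
from h import *
say()
cv2.imwrite("pics/w22.png",snapshot("wrist")["color"])
print(delta([.589,.430,.0385],down(np.radians(76.1))))
E
```

```text
time: 33.15
eef_pos: [0.5889, 0.4305, 0.1826]
ee_rot: [-0.001, 0.122, 0.993, -0.003]
force: [0.2, -0.4, 0.2]
gripper_width: 0.57
time: 33.52
eef_pos: [0.5875, 0.4272, 0.1365]
ee_rot: [-0.002, 0.122, 0.993, -0.004]
force: [-0.3, 0.3, -0.1]
gripper_width: 0.569
t 33.52 pos [0.5875 0.4272 0.1365] F [-0.3  0.3 -0.1] w 50.0 quat [-0.0024  0.1217  0.9926 -0.0038] q [-0.3   0.77 -0.69  1.37  0.49  1.19  0.29]
(array([-0.018,  0.097,  3.331]), array([-0.034, -0.014, -0.01 ]))
```

View pics/w22.png

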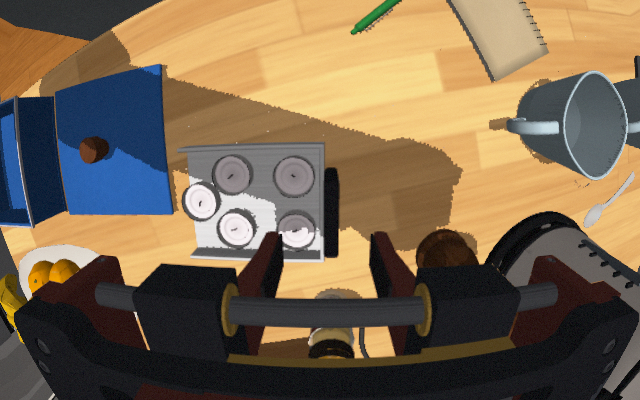

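```bash
python3 -m inch '[[0,0.1,1,0,0,0,50],[0,0.1,2,0,0,0,50],[0,0.1,2.8,0,0,0,40],[0,0.1,3.25,0,0,0,40],[0,0.1,3.32,0,0,0,40]]'; python3 -m inch '[[0,0,0,0,0,0,25],[0,0,0,0,0,0,14],[0,0,0,0,0,0,2],[0,0,0,0,0,0,2],[0,0,0,0,0,0,2]]';python3 -m inch '[[0,0,-0.1,0,0,0,2],[0,0,-0.3,0.2,0,0,2],[0,0,-0.5,0.5,0,0,2],[0,0,-0.7,0.8,0,0,2],[0,0,-0.8,0.8,0,0,2]]'
python3 - <<'E'
from h import *
say()
for n in ("wrist","side"): cv2.imwrite(f"pics/{n}23.png",snapshot(n)["color"])
E
```

```text
time: 34.2
eef_pos: [0.5889, 0.4314, 0.0397]
ee_rot: [-0.001, 0.122, 0.993, -0.002]
force: [0.7, 0.4, 0.8]
gripper_width: 0.453
time: 34.83
eef_pos: [0.5893, 0.4317, 0.0409]
ee_rot: [-0.0, 0.122, 0.993, -0.002]
force: [-1.1, -2.3, 5.1]
gripper_width: 0.136
time: 35.45
eef_pos: [0.5881, 0.4332, 0.0635]
ee_rot: [-0.01, 0.12, 0.99, -0.071]
force: [-0.3, 0.4, -3.0]
gripper_width: 0.137
t 35.45 pos [0.5881 0.4332 0.0635] F [-0.3  0.4 -3. ] w 12.1 quat [-0.0098  0.1204  0.9902 -0.0707] q [-0.41  0.89 -0.61  1.29  0.55  1.25  0.25]
```

View pics/wrist23.png

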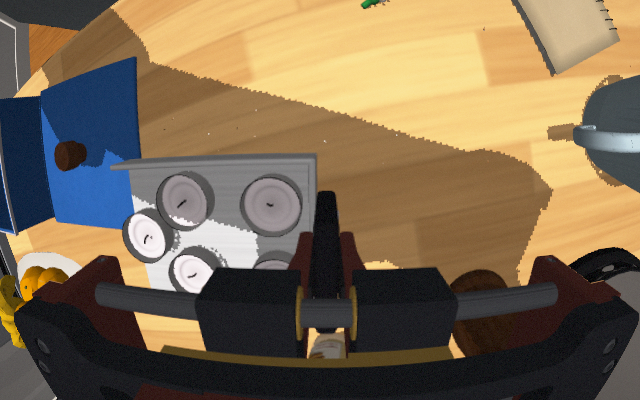

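View pics/side23.png

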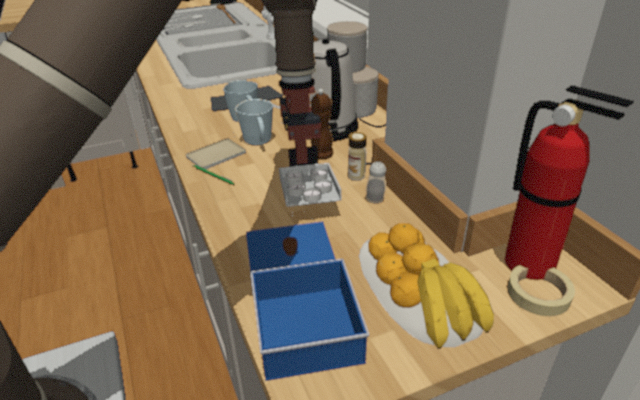

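```bash
python3 -m inch '[[0,0.05,-0.4,0,0,0,2],[0,0.1,-0.9,0,0,0,2],[0,0.2,-1.5,0,0,0,2],[0,0.3,-2.1,0,0,0,2],[0,0.4,-2.7,0,0,0,2]]'; python3 -m inch '[[0,0.1,-0.6,0,0,0,2],[0,0.15,-1.1,0,0,0,2],[0,0.2,-1.5,0,0,0,2],[0,0.2,-1.6,0,0,0,2]]'
python3 - <<'E'
from h import *
say()
print(delta([.4750,.22,.21],toolR(scoopR(np.radians(-103),np.radians(-8)),0)))
E
```

```text
time: 36.17
eef_pos: [0.5949, 0.4551, 0.1444]
ee_rot: [-0.009, 0.121, 0.99, -0.071]
force: [-0.0, 0.9, -3.3]
gripper_width: 0.14
time: 36.67
eef_pos: [0.598, 0.4673, 0.1902]
ee_rot: [-0.009, 0.121, 0.99, -0.071]
force: [-0.6, 0.6, -2.5]
gripper_width: 0.138
t 36.67 pos [0.598  0.4673 0.1902] F [-0.6  0.6 -2.5] w 12.2 quat [-0.009   0.1212  0.9901 -0.0706] q [-0.46  0.83 -0.63  1.09  0.5   1.49  0.3 ]
(array([ 1.99 , -8.993,  0.624]), array([-0.016, -0.018, -0.095]))
```

```bash
python3 -m inch '[[0,-0.2,0,0,0,0,2],[0.1,-0.6,0,0,0,0,2],[0.2,-1.1,0,0,0,0,2],[0.4,-1.7,0,0,0,0,2],[0.5,-2.4,0,0,0,0,2]]'; python3 -m inch '[[0.15,-0.7,0,0,0,0,2],[0.3,-1.4,0,0,0,0,2],[0.5,-2.1,0,0,0,-0.05,2],[0.6,-2.8,0.1,0,0,-0.1,2],[0.8,-3.5,0.2,0,0,-0.1,2]]'; python3 -m inch '[[0.15,-0.7,0,0,0,0,2],[0.3,-1.4,0.1,0,0,0,2],[0.45,-2,0.2,0,0,0,2],[0.6,-2.5,0.2,0,0,0,2],[0.7,-2.8,0.2,0,0,0,2]]';python3 - <<'E'
from h import *
say()
for n in ("wrist","side"): cv2.imwrite(f"pics/{n}24.png",snapshot(n)["color"])
for T,x,y,z in [(10,.471,.199,.16),(20,.4677,.187,.169)]: print(delta([x,y,z],toolR(scoopR(np.radians(-103),np.radians(T)),0)))
E
```

```text
time: 37.3
eef_pos: [0.5654, 0.4001, 0.1989]
ee_rot: [-0.01, 0.121, 0.99, -0.072]
force: [-0.4, -0.8, -2.4]
gripper_width: 0.136
time: 37.92
eef_pos: [0.5172, 0.3036, 0.2081]
ee_rot: [-0.01, 0.113, 0.991, -0.072]
force: [1.4, 0.1, -2.1]
gripper_width: 0.135
time: 38.55
eef_pos: [0.4779, 0.2273, 0.2149]
ee_rot: [-0.01, 0.113, 0.991, -0.071]
force: [-0.3, 0.4, -1.9]
gripper_width: 0.135
t 38.55 pos [0.4779 0.2273 0.2149] F [-0.3  0.4 -1.9] w 11.9 quat [-0.0099  0.113   0.991  -0.0711] q [-0.04  0.42 -0.73  1.74  0.37  1.23  0.45]
(array([ 0.01 , -0.705,  1.959]), array([-1.823, -0.018, -0.003]))
(array([ 0.028, -1.158,  1.722]), array([-2.823, -0.017, -0.004]))
```

View pics/wrist24.png

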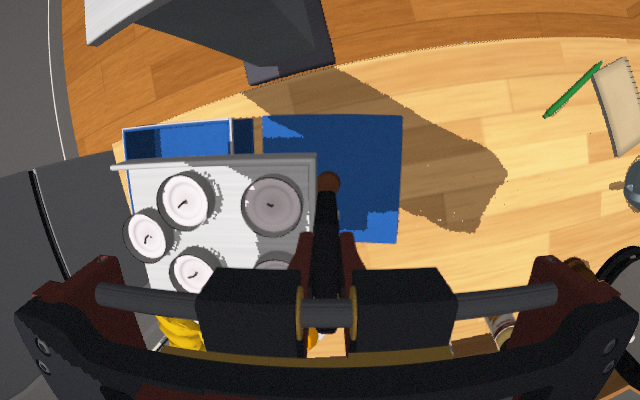

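View pics/side24.png

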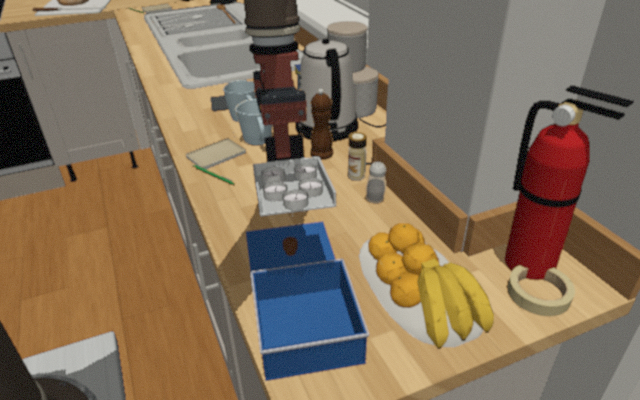

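```bash
python3 -m inch '[[0,-0.2,0.2,-0.4,0,0,2],[0,-0.4,0.6,-0.9,0,0,2],[0,-0.7,1,-1.5,0,0,2],[0,-0.9,1.4,-2.2,0,0,2],[0.03,-1.1,1.65,-2.8,0,0,2]]'
python3 - <<'E'
from h import *
say()
for n in ("scene","side"): cv2.imwrite(f"pics/{n}25.png",snapshot(n)["color"][100:350,200:520])
for T,x,y,z in [(35,.4618,.162,.198),(45,.457,.1406,.213),(60,.449,.105,.229),(70,.4433,.081,.233)]: print(T,delta([x,y,z],toolR(scoopR(np.radians(-103),np.radians(T)),0)))
E
```

```text
time: 39.28
eef_pos: [0.4684, 0.1896, 0.1705]
ee_rot: [0.018, 0.112, 0.979, 0.172]
force: [-0.2, -1.1, -2.7]
gripper_width: 0.133
t 39.27 pos [0.4684 0.1896 0.1705] F [-0.2 -1.1 -2.7] w 11.7 quat [0.0184 0.1116 0.9785 0.1723] q [ 0.51  0.35 -0.93  2.06 -0.02  0.68  1.  ]
35 (array([ 0.021, -0.445, -1.191]), array([-1.526, -0.019, -0.047]))
45 (array([ 0.015, -0.964, -1.909]), array([-2.526, -0.015, -0.049]))
60 (array([ 0.005, -1.928, -2.822]), array([-4.026, -0.009, -0.051]))
70 (array([ 0.006, -2.657, -3.225]), array([-5.026e+00, -4.000e-03, -5.300e-02]))
```

View pics/scene25.png

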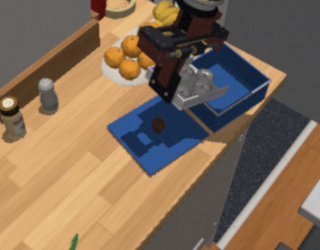

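View pics/side25.png

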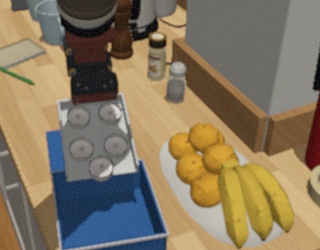

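```bash
python3 -m inch '[[0,-0.12,-0.4,-0.5,0,0,2],[0,-0.3,-0.8,-1,0,0,2],[0,-0.45,-1.2,-1.5,0,0,2],[0,-0.7,-1.55,-2,0,-0.05,2],[0,-0.96,-1.9,-2.5,0,-0.05,2]]'
python3 - <<'E'
from h import *
say()
for n in ("scene","side"): cv2.imwrite(f"pics/{n}26.png",snapshot(n)["color"][100:350,200:520])
for T,x,y,z in [(60,.449,.105,.229),(70,.4433,.081,.233)]: print(T,delta([x,y,z],toolR(scoopR(np.radians(-103),np.radians(T)),0)))
E
```

```text
time: 40.0
eef_pos: [0.4586, 0.1453, 0.2155]
ee_rot: [0.042, 0.099, 0.919, 0.379]
force: [0.4, -0.0, -2.4]
gripper_width: 0.134
t 40.0 pos [0.4586 0.1453 0.2155] F [ 0.4 -0.  -2.4] w 11.8 quat [0.0422 0.0995 0.919  0.3793] q [ 1.15  0.55 -1.3   2.15 -0.38  0.63  1.6 ]
60 (array([ 0.041, -0.585, -1.275]), array([-1.509, -0.03 ,  0.011]))
70 (array([ 0.051, -1.073, -1.95 ]), array([-2.509, -0.031,  0.009]))
```

View pics/scene26.png

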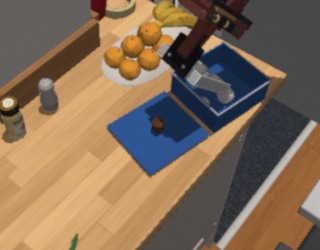

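View pics/side26.png

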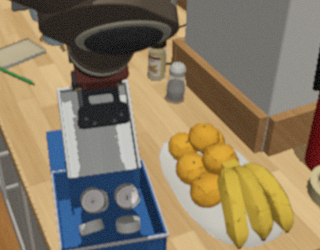

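Run:
```python
from h import *
say()
cv2.imwrite("pics/w27.png",snapshot("wrist")["color"])
s=snapshot("side"); cv2.imwrite("pics/s27.png",cv2.resize(s["color"][150:370,220:400],None,fx=3.3,fy=3.3,interpolation=2))
```

```text
t 40.1 pos [0.4589 0.1432 0.2143] F [ 0.1  0.3 -1.6] w 11.9 quat [0.0415 0.1025 0.9185 0.3797] q [ 1.15  0.56 -1.3   2.15 -0.38  0.63  1.6 ]
```

View pics/w27.png

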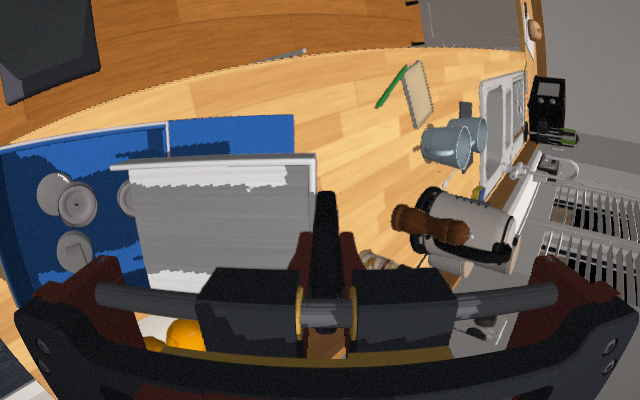

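View pics/s27.png

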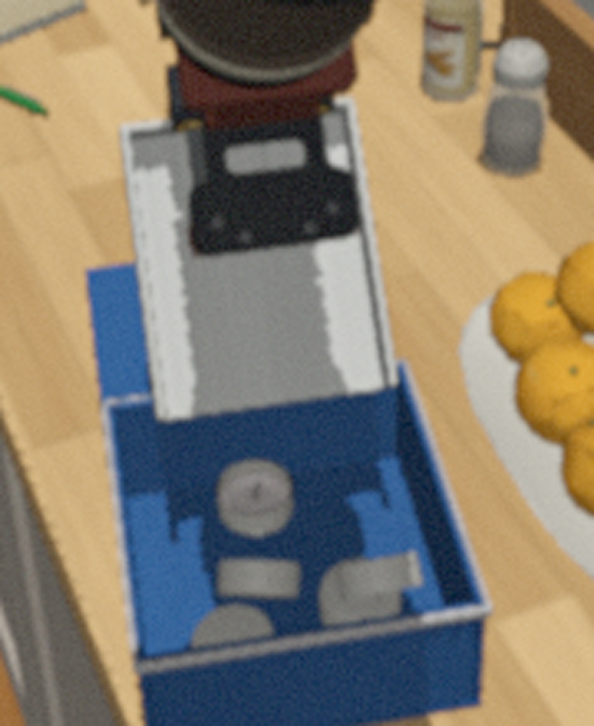

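All five lights are in the tin and the scoop is empty. The side view shows them at tin pixels (254,495), (258,578), (232,625), (345,590) and (385,575). Next I'll level the scoop and carry it back.

```bash
python3 -m inch '[[0,-0.1,-0.3,0.6,0,0,2],[0,-0.1,-0.3,1.2,0,0,2],[0,0,-0.3,1.9,0,0,2],[0,0.1,-0.3,2.6,0,0,2],[0,0.3,-0.3,3.4,0,0,2]]'
python3 - <<'E'
from h import *
say()
print(delta([.47,.22,.2],toolR(scoopR(np.radians(-104),0),0)))
E
```

```text
time: 40.83
eef_pos: [0.4583, 0.1461, 0.2292]
ee_rot: [0.013, 0.108, 0.99, 0.09]
force: [-0.1, -0.6, -2.2]
gripper_width: 0.135
t 40.83 pos [0.4583 0.1461 0.2292] F [-0.1 -0.6 -2.2] w 11.9 quat [0.0131 0.1083 0.99   0.0898] q [ 0.56  0.24 -0.98  1.96  0.07  0.93  0.92]
(array([0.159, 2.273, 1.405]), array([1.041, 0.023, 0.151]))
```

```bash
python3 -m inch '[[0.05,0.5,0,0.5,0,0.1,2],[0.15,1.3,0.2,1.04,0,0.15,2],[0.1,2.2,0.4,1.04,0,0.15,2],[0,3.4,0.6,1.04,0,0.15,2],[0,4.8,0.8,1.04,0,0.15,2]]'
python3 - <<'E'
from h import *
say()
print(delta([.589,.431,.15],toolR(scoopR(np.radians(-104),0),0)))
E
```

```text
time: 41.45
eef_pos: [0.4896, 0.2905, 0.2322]
ee_rot: [0.002, 0.122, 0.993, 0.003]
force: [0.1, 0.7, -0.9]
gripper_width: 0.134
t 41.45 pos [0.4896 0.2905 0.2322] F [ 0.1  0.7 -0.9] w 11.8 quat [0.0017 0.1216 0.9926 0.0032] q [ 0.03  0.45 -0.88  1.7   0.37  1.17  0.38]
(array([-2.079,  5.326,  2.782]), array([0.039, 0.015, 0.004]))
```

```bash
python3 -m inch '[[-0.4,1.2,0.3,0,0,0,2],[-0.9,2.6,0.6,0,0,0,2],[-1.5,4,1,0,0,0,2],[-2.05,5.3,1.5,0,0,0,2],[-2.05,5.3,2.5,0,0,0,2]]'
python3 - <<'E'
from h import *
say()
print(delta([.589,.431,.0405],toolR(scoopR(np.radians(-104),0),0)))
for n in ("wrist","side"): cv2.imwrite(f"pics/{n}28.png",snapshot(n)["color"])
E
```

```text
time: 42.08
eef_pos: [0.5873, 0.4339, 0.1583]
ee_rot: [0.002, 0.12, 0.993, 0.006]
force: [-0.5, -1.1, -2.9]
gripper_width: 0.135
t 42.08 pos [0.5873 0.4339 0.1583] F [-0.5 -1.1 -2.9] w 11.9 quat [0.0016 0.1205 0.9927 0.0055] q [-0.26  0.77 -0.76  1.35  0.53  1.22  0.27]
(array([-0.07 , -0.126,  3.925]), array([0.065, 0.011, 0.016]))
```

View pics/wrist28.png

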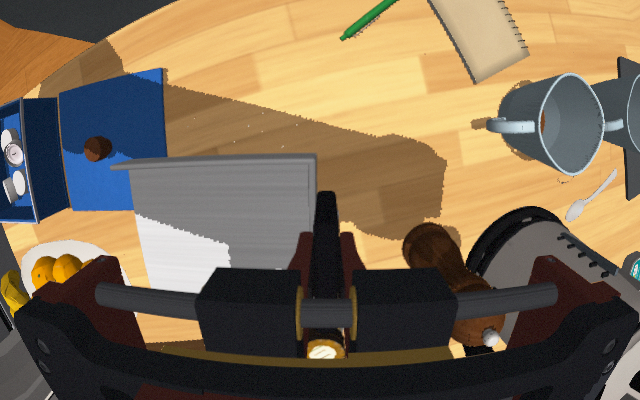

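View pics/side28.png

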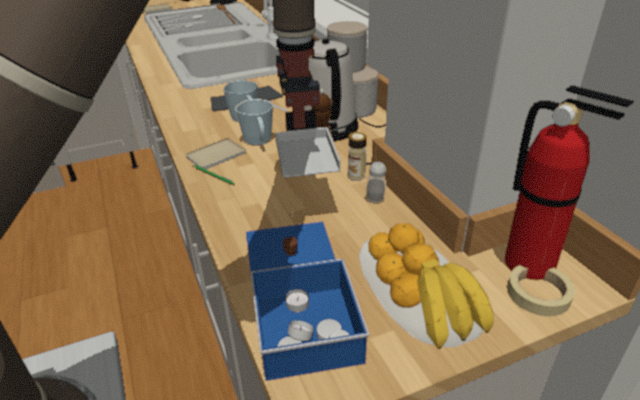

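```bash
python3 -m inch '[[-0.05,-0.1,1,0.06,0,0,2],[-0.05,-0.1,2,0.06,0,0,2],[-0.05,-0.1,2.8,0.06,0,0,2],[-0.05,-0.1,3.4,0.06,0,0,2],[-0.05,-0.1,3.75,0.06,0,0,2]]'
python3 - <<'E'
from h import *
say()
print(delta([.589,.431,.0405],toolR(scoopR(np.radians(-104),0),0)))
E
python3 -m inch '[[0,0,0.06,0,0,0,2],[0,0,0.12,0,0,0,2],[0,0,0.18,0,0,0,2],[0,0,0.18,0,0,0,2]]'
python3 - <<'E'
from h import *
say()
E
```

```text
time: 42.8
eef_pos: [0.5888, 0.4242, 0.0431]
ee_rot: [-0.001, 0.122, 0.992, -0.002]
force: [-0.1, 0.0, -1.2]
gripper_width: 0.136
t 42.8 pos [0.5888 0.4242 0.0431] F [-0.1  0.  -1.2] w 12.0 quat [-0.0011  0.1224  0.9925 -0.0019] q [-0.28  0.88 -0.71  1.43  0.61  1.06  0.22]
(array([0.047, 0.221, 0.085]), array([-0.024, -0.01 , -0.007]))
time: 43.3
eef_pos: [0.5893, 0.4249, 0.0409]
ee_rot: [-0.0, 0.122, 0.992, -0.001]
force: [-1.8, -2.4, 6.1]
gripper_width: 0.132
t 43.3 pos [0.5893 0.4249 0.0409] F [-1.8 -2.4  6.1] w 11.6 quat [-2.000e-04  1.225e-01  9.925e-01 -1.200e-03] q [-0.28  0.88 -0.71  1.43  0.61  1.06  0.22]
```

```bash
python3 -m inch '[[0,0,0,0,0,0,20],[0,0,0,0,0,0,30],[0,0,0,0,0,0,36],[0,0,-1,0,0,0,44],[0,0,-2,0,0,0,50]]';  python3 -m inch '[[0,0,-1,0,0,0,50],[0,0,-2,0,0,0,50],[0,0,-3,0,0,0,50],[0,0,-3,0,0,0,50]]'
python3 - <<'E'
from h import *
say()
print(delta([.472,.2034,.17],down(np.radians(77))))
cv2.imwrite("pics/w29.png",snapshot("wrist")["color"])
E
```

```text
time: 43.92
eef_pos: [0.5887, 0.4245, 0.0988]
ee_rot: [-0.001, 0.122, 0.992, -0.002]
force: [1.2, -0.5, -0.0]
gripper_width: 0.554
time: 44.42
eef_pos: [0.5899, 0.426, 0.1914]
ee_rot: [0.0, 0.122, 0.992, -0.0]
force: [-0.5, -0.5, -1.6]
gripper_width: 0.567
t 44.42 pos [0.5899 0.426  0.1914] F [-0.5 -0.5 -1.6] w 49.9 quat [ 5.000e-04  1.224e-01  9.925e-01 -1.000e-04] q [-0.26  0.74 -0.77  1.32  0.51  1.29  0.29]
(array([ 2.009, -8.154,  0.712]), array([-0.   ,  0.006, -0.106]))
```

View pics/w29.png

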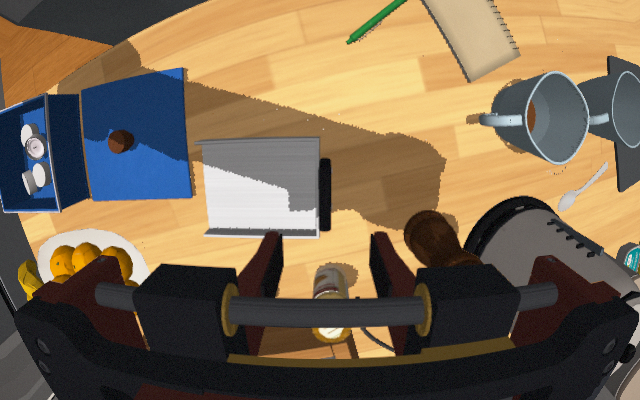

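The scoop is empty and flat, upright at (262,187). Now for the lid.

```bash
python3 -m inch '[[0.4,-1.7,0,0,0,-0.1,50],[0.8,-3.4,0,0,0,-0.1,50],[1.2,-5,0,0,0,-0.1,50],[1.6,-6.7,0,0,0,-0.1,50],[2,-8.15,0,0,0,-0.1,50]]'; python3 -m inch '[[0,0,0.7,0,0,0,50],[0,0,1.4,0,0,0,50],[0,0,1.4,0,0,0,50]]'
python3 - <<'E'
from h import *
say()
print(delta([.472,.2034,.0245],down(np.radians(77))))
w=snapshot("wrist");cv2.imwrite("pics/w30.png",w["color"])
cv2.imwrite("pics/s30.png",snapshot("scene")["color"])
E
```

```text
time: 45.1
eef_pos: [0.4702, 0.1998, 0.1881]
ee_rot: [-0.002, 0.114, 0.993, -0.002]
force: [0.2, -0.7, 0.9]
gripper_width: 0.569
time: 45.48
eef_pos: [0.4701, 0.2011, 0.1456]
ee_rot: [-0.003, 0.114, 0.994, -0.003]
force: [-0.3, -0.1, 1.8]
gripper_width: 0.571
t 45.48 pos [0.4701 0.2011 0.1456] F [-0.3 -0.1  1.8] w 50.2 quat [-0.0029  0.1137  0.9935 -0.0026] q [ 0.18  0.46 -0.87  1.92  0.42  0.97  0.46]
(array([-0.064,  0.113,  4.037]), array([-0.033, -0.03 , -0.006]))
```

View pics/w30.png

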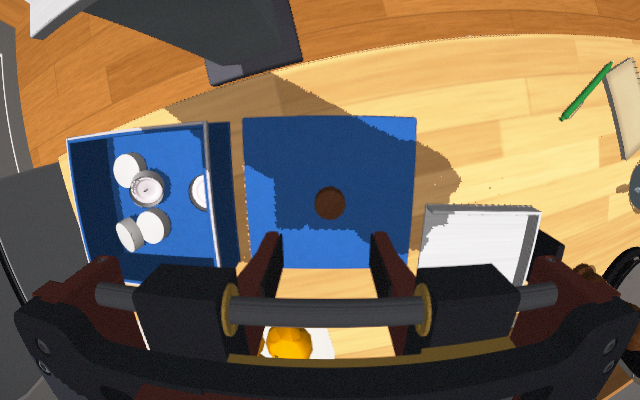

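View pics/s30.png

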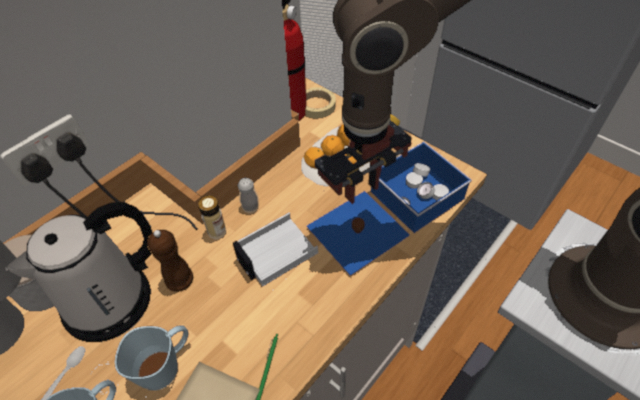

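```bash
python3 -m inch '[[-0.05,0.1,1,0,0,0,50],[-0.05,0.1,2,0,0,0,50],[-0.05,0.1,3,0,0,0,50],[-0.05,0.1,3.8,0,0,0,50],[-0.05,0.1,4,0,0,0,50]]'; python3 -m inch '[[0,0,0,0,0,0,35],[0,0,0,0,0,0,20],[0,0,0,0,0,0,10],[0,0,0,0,0,0,10],[0,0,0,0,0,0,10]]';python3 - <<'E'
from h import *
say()
E
```

```text
time: 46.2
eef_pos: [0.4729, 0.2044, 0.0269]
ee_rot: [-0.002, 0.113, 0.994, -0.002]
force: [-0.2, 0.1, -0.1]
gripper_width: 0.572
time: 46.82
eef_pos: [0.4739, 0.2043, 0.0285]
ee_rot: [-0.0, 0.114, 0.993, -0.002]
force: [-2.1, -1.7, 5.7]
gripper_width: 0.314
t 46.83 pos [0.4739 0.2043 0.0285] F [-2.1 -1.7  5.7] w 27.6 quat [-3.000e-04  1.138e-01  9.935e-01 -1.700e-03] q [ 0.06  0.62 -0.73  2.    0.61  0.76  0.3 ]
```

```bash
python3 -m inch '[[0,0,-0.5,0,0,0,10],[0,0,-1.3,0,0,0,10],[0,0,-2.3,0,0,0,10],[0,0,-3.3,0,0,0,10],[0,0,-4,0,0,0,10]]'
python3 - <<'E'
from h import *
say(); print(delta([.4335,.0277,.135],down(np.radians(77))))
E
python3 -m inch '[[0,-1.2,0,0,0,0,10],[0,-2.4,0,0,0,0,10],[0,-3.6,0,0,0,0,10],[0,-4.8,0,0,0,0,10],[0,-6,0,0,0,0,10]]'
python3 - <<'E'
from h import *
say(); print(delta([.4335,.0277,.12],down(np.radians(77))))
for n in ("wrist","side"): cv2.imwrite(f"pics/{n}31.png",snapshot(n)["color"])
E
```

```text
time: 47.45
eef_pos: [0.4737, 0.205, 0.1497]
ee_rot: [-0.0, 0.114, 0.994, -0.001]
force: [0.9, -0.4, -2.3]
gripper_width: 0.314
t 47.45 pos [0.4737 0.205  0.1497] F [ 0.9 -0.4 -2.3] w 27.7 quat [-4.000e-04  1.135e-01  9.935e-01 -1.400e-03] q [ 0.18  0.46 -0.87  1.9   0.43  0.98  0.45]
(array([-0.029, -6.058,  0.507]), array([-0.016, -0.003, -0.004]))
time: 48.08
eef_pos: [0.4325, 0.0284, 0.1489]
ee_rot: [-0.001, 0.113, 0.994, -0.002]
force: [0.9, -0.2, -0.8]
gripper_width: 0.315
t 48.08 pos [0.4325 0.0284 0.1489] F [ 0.9 -0.2 -0.8] w 27.7 quat [-8.000e-04  1.135e-01  9.935e-01 -1.800e-03] q [ 0.6   0.31 -0.91  2.09  0.32  0.89  0.85]
(array([-0.04 , -0.012,  0.965]), array([-0.022, -0.006, -0.003]))
```

View pics/wrist31.png

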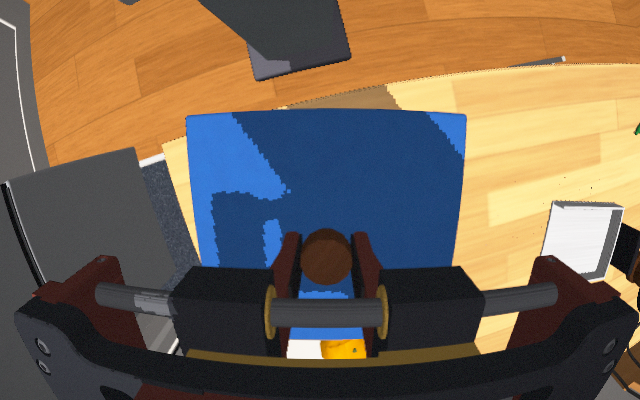

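View pics/side31.png

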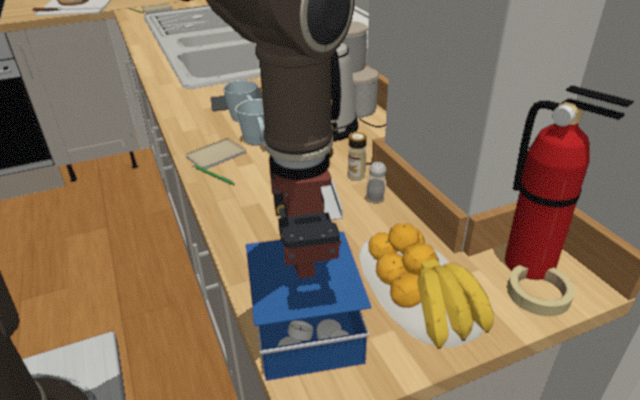

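```bash
python3 -m inch '[[-0.04,-0.01,0.5,0,0,0,10],[-0.04,-0.01,1,0,0,0,10],[-0.04,-0.01,1.4,0,0,0,10],[-0.04,-0.01,1.4,0,0,0,10]]'
python3 - <<'E'
from h import *
say(); print(delta([.4335,.0277,.0895],down(np.radians(77))))
s=snapshot("side");cv2.imwrite("pics/s32.png",cv2.resize(s["color"][220:390,220:400],None,fx=4,fy=3.5))
s=snapshot("scene");cv2.imwrite("pics/c32.png",cv2.resize(s["color"][120:250,350:490],None,fx=5,fy=4.5))
E
```

```text
time: 48.68
eef_pos: [0.4331, 0.0295, 0.105]
ee_rot: [-0.002, 0.113, 0.994, -0.001]
force: [0.5, -0.3, -1.2]
gripper_width: 0.312
t 48.67 pos [0.4331 0.0295 0.105 ] F [ 0.5 -0.3 -1.2] w 27.4 quat [-0.0024  0.1127  0.9936 -0.0015] q [ 0.54  0.39 -0.86  2.13  0.41  0.8   0.77]
(array([-0.03 , -0.054,  0.516]), array([-0.02 , -0.025,  0.005]))
```

View pics/s32.png

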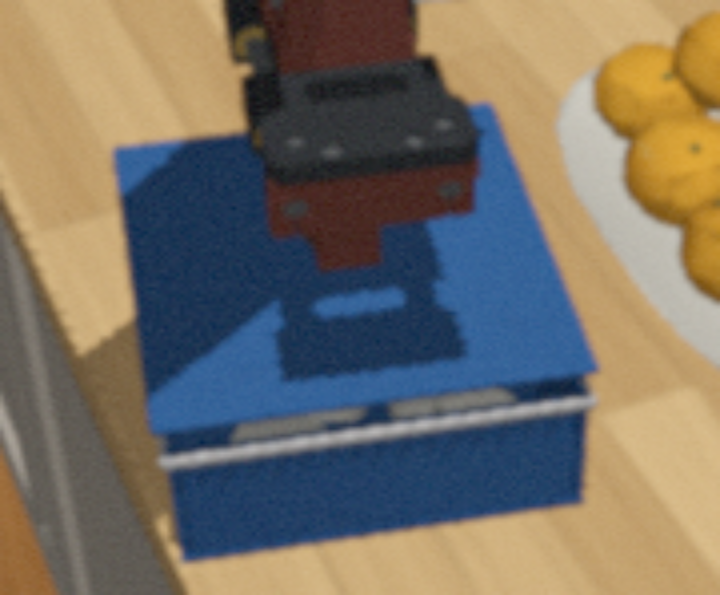

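View pics/c32.png

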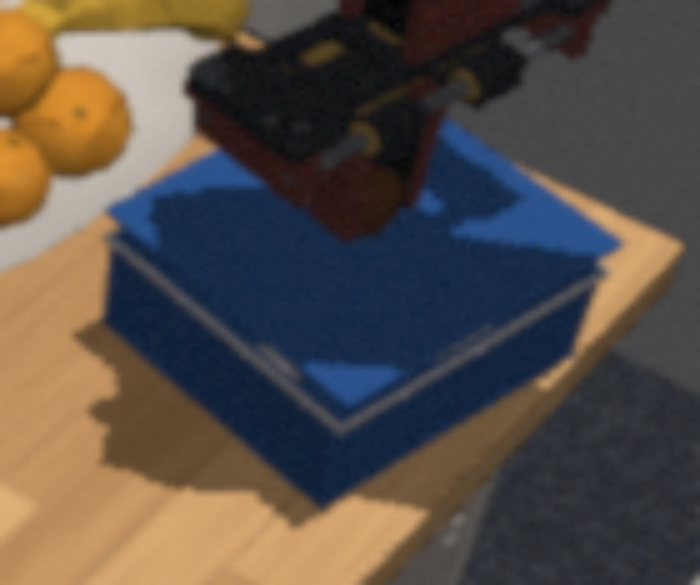

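```bash
python3 -m inch '[[0,0,0.15,0,0,0,10],[0,0,0.3,0,0,0,10],[0,0,0.4,0,0,0,10],[0,0,0.5,0,0,0,10],[0,0,0.53,0,0,0,10]]'
python3 - <<'E'
from h import *
say()
s=snapshot("side");cv2.imwrite("pics/s33.png",cv2.resize(s["color"][220:390,220:400],None,fx=4,fy=3.5))
E
```

```text
time: 49.4
eef_pos: [0.4338, 0.0286, 0.0902]
ee_rot: [-0.001, 0.114, 0.994, -0.002]
force: [-0.3, -0.6, -2.9]
gripper_width: 0.311
t 49.4 pos [0.4338 0.0286 0.0902] F [-0.3 -0.6 -2.9] w 27.4 quat [-0.0011  0.1137  0.9935 -0.0017] q [ 0.52  0.41 -0.84  2.14  0.45  0.77  0.74]
```

View pics/s33.png

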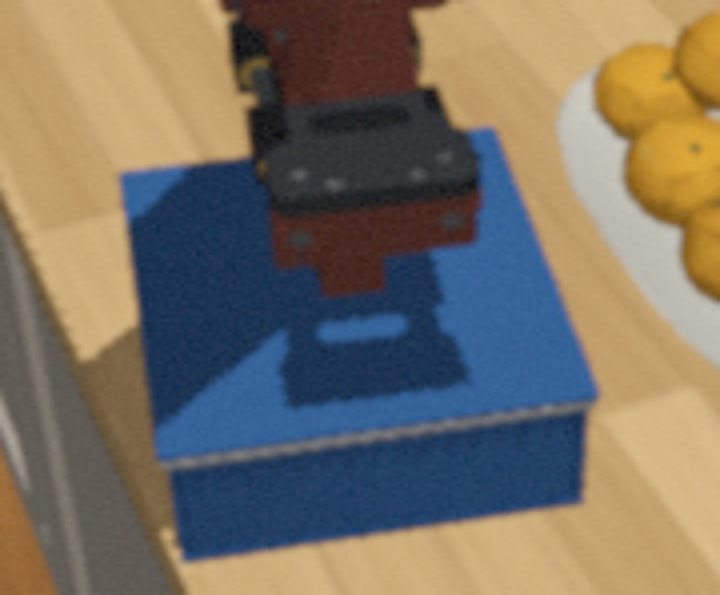

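```bash
python3 -m inch '[[0,0,0.04,0,0,0,10],[0,0,0.08,0,0,0,10],[0,0,0.08,0,0,0,10]]'; python3 -m inch '[[0,0,0,0,0,0,32],[0,0,0,0,0,0,42],[0,0,0,0,0,0,48],[0,0,-1,0,0,0,50],[0,0,-2,0,0,0,50]]';python3 -m inch '[[0,0,-1.2,0,0,0,50],[0,0,-2.4,0,0,0,50],[0,0,-3.6,0,0,0,50],[0,0,-3.6,0,0,0,50]]'
python3 - <<'E'
from h import *
say()
s=snapshot("side");cv2.imwrite("pics/s34.png",s["color"])
cv2.imwrite("pics/s34z.png",cv2.resize(s["color"][220:390,220:400],None,fx=4,fy=3.5))
s=snapshot("scene");cv2.imwrite("pics/c34.png",s["color"]); cv2.imwrite("pics/c34z.png",cv2.resize(s["color"][120:250,350:490],None,fx=5,fy=4.5))
w=snapshot("wrist");cv2.imwrite("pics/w34.png",w["color"])
E
```

```text
time: 49.82
eef_pos: [0.4341, 0.0286, 0.0894]
ee_rot: [-0.001, 0.114, 0.994, -0.003]
force: [-9.1, -1.1, 23.8]
gripper_width: 0.314
time: 50.45
eef_pos: [0.4337, 0.029, 0.1484]
ee_rot: [-0.002, 0.113, 0.994, -0.001]
force: [0.3, -0.4, -0.0]
gripper_width: 0.568
time: 50.95
eef_pos: [0.4357, 0.0294, 0.258]
ee_rot: [0.001, 0.114, 0.993, -0.002]
force: [1.1, -0.2, -0.3]
gripper_width: 0.569
t 50.95 pos [0.4357 0.0294 0.258 ] F [ 1.1 -0.2 -0.3] w 50.1 quat [ 0.0012  0.1139  0.9935 -0.0019] q [ 0.73  0.16 -0.99  1.94  0.15  1.11  1.02]
```

View pics/s34z.png

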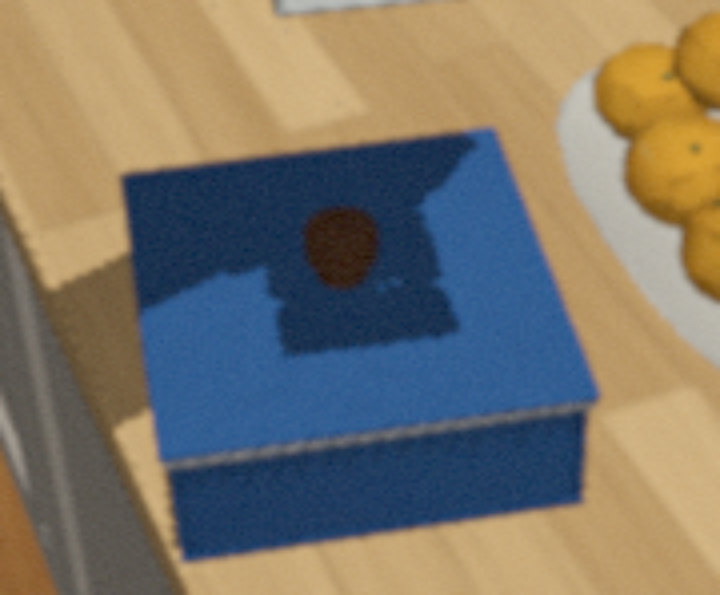

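View pics/c34z.png

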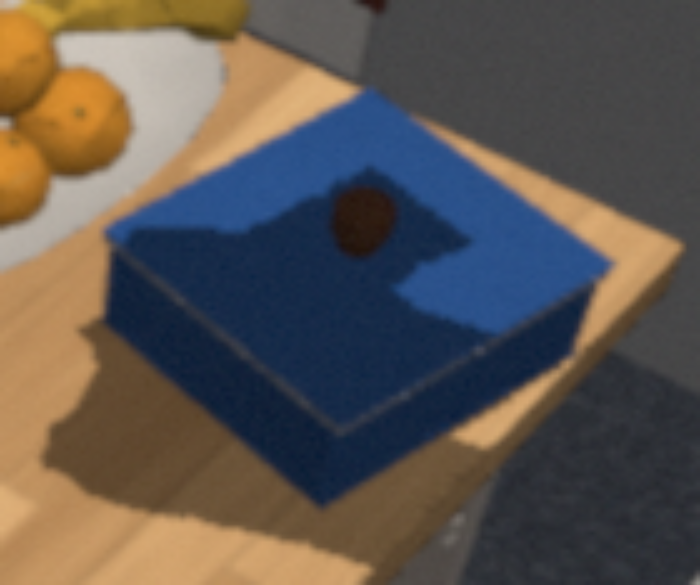

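View pics/c34.png

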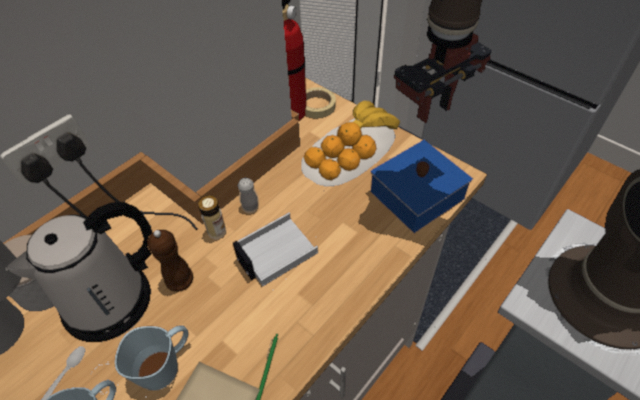

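View pics/w34.png

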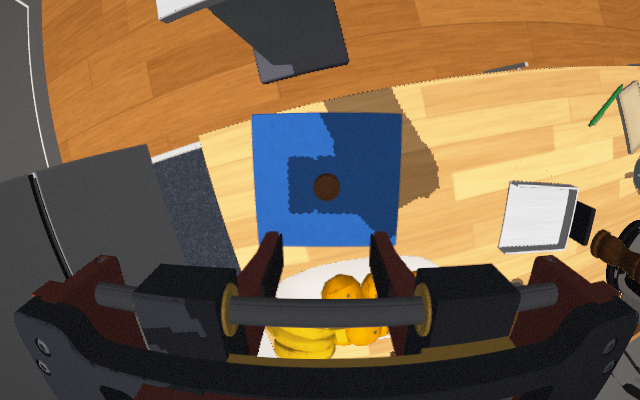

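Run:
```python
from h import *
for f,g in (("scene0","c34"),("side0","s34")):
    for k in (f,g):
        im=cv2.imread(f"pics/{k}.png"); m=cv2.inRange(cv2.cvtColor(im,cv2.COLOR_BGR2HSV),(105,120,40),(125,255,255))
        c=max(cv2.findContours(m,0,2)[0],key=cv2.contourArea); print(k,cv2.approxPolyDP(c,5,True)[:,0].tolist())
a0,a1=(cv2.cvtColor(cv2.imread(f"pics/{k}.png"),6).astype(float) for k in ("scene0","c34"))
for n,(x0,y0,x1,y1) in {"salt":(236,174,260,216),"jar":(196,192,228,242)}.items():
    print(n,cv2.phaseCorrelate(a0[y0:y1,x0:x1],a1[y0:y1,x0:x1]),np.abs(a0-a1)[y0:y1,x0:x1].mean())
b=cv2.imread("pics/s34.png"); cv2.imwrite("pics/s34sc.png",cv2.resize(b[130:250,250:400],None,fx=5,fy=5))
```

```text
scene0 [[424, 140], [372, 171], [422, 214], [417, 217], [372, 178], [371, 190], [414, 231], [460, 200], [470, 180]]
c34 [[424, 140], [372, 171], [417, 213], [454, 193], [417, 217], [373, 177], [372, 191], [414, 231], [460, 200], [466, 185], [453, 191], [470, 180]]
side0 [[341, 258], [251, 271], [260, 350], [368, 333]]
s34 [[342, 258], [252, 271], [261, 350], [368, 333]]
salt ((-0.08889320650692945, 0.5397276628478913), 0.9840348373892202) 2.0367063492063493
jar ((-0.07752653215219141, 0.06838132047349532), 1.0069883641841082) 1.91
```

View pics/s34sc.png

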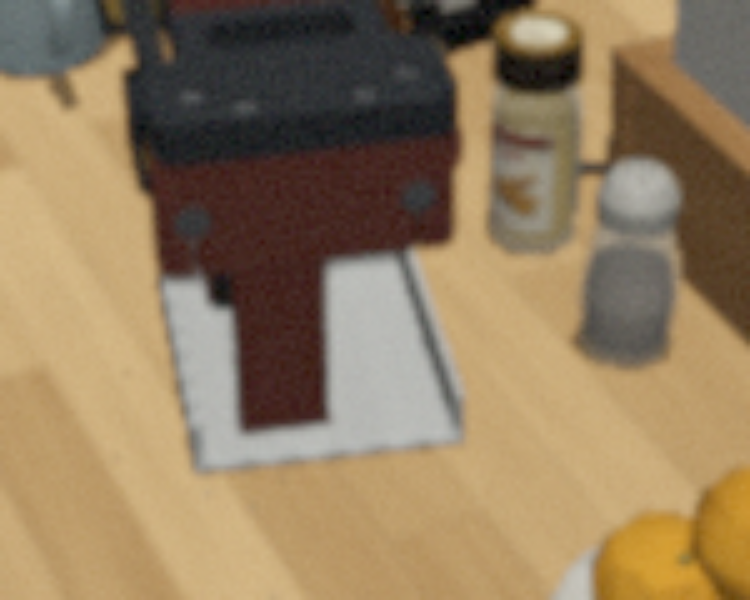

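```bash
python3 -c "
from rig import *
print(job_done())"
```

```text
the job is handed in; nothing more can be done
None
```

The job is done and handed in at about 51 s of the 210 s allowed.

- **Gathering:** I found three loose tea lights, with no sign of a fourth in any view, and put them in the scoop with the two already there. I then slid the loaded scoop about 45 mm back to make room for the lid.
- **Tipping:** I took the lid off, set it on the worktop and tipped the scoop over the tin. All five lights slid out at about 45 degrees, so I didn't tilt it further. The pictures afterwards showed five in the tin and none in the scoop or on the worktop.
- **Putting back:** I set the empty scoop down flat and right way up, then put the lid back and pressed it down. The most force I read was about 24 N on the wrist, during that press.

**Last checks:**
- The lid's corners are within 1 pixel of where they were at the start in both fixed views. I take that as fully seated.
- The spice jar hasn't moved.
- The salt shaker compared at 0.5 pixel of shift, which I put down to image noise; the arm never came near it.
- I saw no sign of the scoop or a light being knocked aside. No check failed.

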